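Make up a sowing kit and a slide kit

ROBOT

A 6-joint arm with a two-finger parallel gripper is mounted at the origin on the work surface; the furniture and walls round the work are solid. World frame = base frame: x ahead of the robot, y to its left, z up, the work surface at z = 0. Lengths are in mm, angles in rad, forces in N, time in s.
With the tool pointing down it reaches from about 275 to 1000 mm from the base axis. Payload 8.4 kg.
Tool frame: the origin (TCP) lies at the very end of the fingers, on their centre line; the grasp point (between the pads) lies 19 mm behind it (r.pinch_z is the distance from the TCP to the grasp point, in mm); z points along the fingers, y is the direction in which the jaws open and shut (so a half turn about z gives the same grasp; the last joint's range is limited). The gripper opens to 85 mm and grips with 20 to 120 N. Pads are 22 mm wide; open, the fingers measure 114 mm over their backs; the gripper's body (76 mm by 85 mm) begins 54 mm behind the grasp point. The pads swing forward as they close: fully open they stand 13 mm farther back than shut.
Start: joints at [-1.164, 0.353, 1.633, -0, 1.155, -0.002], TCP at [248.442, -573.502, 231.281] pointing down, gripper open.
Joint ranges: [-2.63, 2.63], [-0.92, 2.1], [0.06, 2.66], [-1.3, 4.44], [0, 2.69], [-3.02, 3.02]. Speed limits (rad/s): [2.22, 2.22, 2.79, 3.14, 3.14, 3.14].

INTERFACE

Orientations are given as [roll, pitch, yaw] about the fixed x, y, z axes, in that order (R = Rz(yaw) Ry(pitch) Rx(roll)).
In Python, from rig import r, optics gives the robot as it stands.
- The arm moves only by the shell command python3 -m creep 'ROWS' [FORCE]. ROWS is JSON, a list of rows, each an object with "dp": the shift along the tool's x, y, z in mm, a list of three; "angular": the turn, a rotation vector about the tool's x, y, z in rad, a list of three; "fingers": the finger opening in mm, from 0 to 85.4. In form: [{"dp": [dx, dy, dz], "angular": [wx, wy, wz], "fingers": fingers}, ...]. A call has 1 to 5 rows; each row is the pose to reach, as a shift and turn from the pose commanded when the call began, along the tool's axes at that moment; what a row does not reach only later rows make up. A row lasts 1/12 s, in which the tool goes at most 41.7 mm and 7.16 degrees, less where a joint would pass 70% of its speed; a pose out of reach is approached as far as the arm can. A call with a gripper value outside its range is refused whole. The fingers move at their own pace and stop on an object; FORCE is the grip in N (left out, the last holds). Time passes only in rows, so rows that repeat a pose let the fingers close. It gives the time, the measured TCP pose, the force and the opening at its end, in the units of the state.
- r.sense(): the state, without advancing time (a new reading comes with each control period).
- optics.grab_frame(name): name is "side" or "top" or "wrist"; returns the picture (400x640x3 uint8, blue, green, red); there is no depth.
- optics.camera_params(name): a dict with "fx", "fy", "cx", "cy" (pixels), "eye" and "rotation" of the camera in the world; the wrist camera has in their place "T_tool_cam" (4x4, takes a point from camera to tool coordinates, whose origin is the TCP and whose axes are the flange's). Camera axes: x right, y up, looking along -z (the intrinsics and any distortion apply to the point x, -y, -z); pixel columns grow to the right and rows downward; lengths in mm; the calibration is good to about 2 mm. The wrist camera is an equidistant fisheye: a pixel r from the principal point sees the ray r / f radians off the axis. A picture is of the moment at which its call begins: read the wrist's pose just before it. camera_params takes no time and is no camera call.
- r.sign_off(): hands the job in, once; it reports no verdict.
The state is a dict: "clock": time; "qpos": joint angles; "qvel": joint speeds; "joint_efforts": joint torques, N m; "eef_pos": TCP position; "tcp_rot": TCP orientation; "contact_force": force on the tool from outside, world axes, zero at the start; "wrist_torque": the same for the moment, N m; "opening": opening from 0.0 (shut) to 1.0 (fully open).
Only numpy, scipy, OpenCV 4.12 (cv2) and the standard library are available. Lean on these libraries where they do the work, as an engineer would, in place of code of your own. Each camera call takes 0.05 s, during which the arm holds its last target.

TASK

Make up two kits from the stock on the bench. In the two-bay tray put the jar in the large bay and one dropper bottle in the small bay; in the three-bay tray put the other dropper bottle and both cover-slip boxes, one to a bay in any order. Everything must stand upright and flat on its bay's floor, and the small beaker standing among the stock must be left standing where it is.

Things in the scene. Friction and masses are not known exactly. Their poses are not given: they have to be found in the camera images.
- jar: glass jar with a screw lid, upright, 58 mm across and 92 mm high; can be gripped across the body 55 mm up. Origin: centre of the underside, z up
- dropper_1: amber glass dropper bottle with a rubber teat, standing upright: round body 36 mm across up to 56 mm high, narrowing to the neck and teat, 99 mm in all. Origin: centre of the underside, z up. The other dropper bottle is alike
- dropper_2: amber glass dropper bottle with a rubber teat, standing upright: round body 36 mm across up to 56 mm high, narrowing to the neck and teat, 99 mm in all. Origin: centre of the underside, z up. The other dropper bottle is alike
- slip_box_1: small cover-slip box, a square block 33 x 33 mm and 16 mm high lying flat, blue with a white top. Origin: centre of the underside, x and y square to its sides, z up. The other cover-slip box is alike
- slip_box_2: small cover-slip box, a square block 33 x 33 mm and 16 mm high lying flat, blue with a white top. Origin: centre of the underside, x and y square to its sides, z up. The other cover-slip box is alike
- two_bay_tray: shallow grey tray fixed to the bench, 84 mm (x) by 140 mm (y), the wider one. Origin: centre of underside, z up. Floor 3 mm, rim and rib (4 mm thick) 9 mm above the bench. Bays in a row along y, each 76 mm clear in x: large bay 76 mm long, centre y = -28 mm; small bay 52 mm long, centre y = +40 mm (x = 0)
- three_bay_tray: shallow grey tray fixed to the bench, 60 mm (x) by 172 mm (y), the longer, narrower one. Origin: centre of underside, z up. Floor 3 mm, rim and ribs (4 mm thick) 9 mm above the bench. Three equal bays 52 x 52 mm clear, centres y = -56, 0, +56 mm (x = 0)
- beaker: small clear empty beaker, 56 to 62 mm across and 70 mm high, standing among the stock; it belongs to neither kit and stays where it is. Origin: centre of the underside, z up
Mind the look-alikes: they are no part of the job. Leave any green or turquoise look-alike of the dropper_1 alone.

How it is judged:
By the outcome, as a careful person would: the job done as asked, in the order asked, and still so for the second after the job is handed in, with the robot touching nothing.
It also fails if it takes over 128 s, if anything falls off the work surface, if the arm or the gripper's body presses on something with over 40 N, if the wrist force passes 120 N, or if a joint passes its speed limit or range.

## Working session

There is one attempt and no reset: what is moved stays moved. The work goes in short steps, Python scripts to look and compute and a shell command to move; the robot and the scene stay as the last step left them, time stands still between calls to the robot, and variables do not carry over. Pictures are saved under pics/ and viewed, and the job is handed in when it is done.

```bash
ls; mkdir -p pics; python3 - <<'E'
from rig import r, optics
import cv2
print(r.sense(), r.pinch_z)
for n in ("side","top","wrist"):
    p=optics.camera_params(n); print(n,p)
    cv2.imwrite(f"pics/{n}0.png",optics.grab_frame(n))
E
```

```text
pics
{'clock': 0.0, 'qpos': array([-1.16443125e+00,  3.53638418e-01,  1.63411634e+00, -3.43116034e-05,
        1.15520379e+00, -2.42743038e-03]), 'qvel': array([ 0.00046074, -0.00263619, -0.00064686,  0.00239827, -0.0006256 ,
        0.00109647]), 'joint_efforts': array([-1.58731593e-03, -6.05253696e+01, -3.42067802e+01,  1.41144415e-04,
        9.50746879e-03,  1.65377480e-05]), 'eef_pos': array([ 248.22860124, -573.08369705,  230.57537251]), 'tcp_rot': array([-3.14022669e+00,  2.80562498e-05,  4.08806400e-01]), 'contact_force': array([-0.26893382,  0.17697707,  0.91543527]), 'wrist_torque': array([0.01456089, 0.0184613 , 0.0532348 ]), 'opening': 0.9995045933868577} 18.700000000000003
side {'fx': 496.8724519500748, 'fy': 496.8724519500748, 'cx': 316.43721524338224, 'cy': 206.64922191187054, 'eye': array([  54.52903489, -700.82861973, 1159.16076567]), 'rotation': array([ 0.51311222, -0.01336891, -0.67588999])}
top {'fx': 450.78365008623155, 'fy': 450.78365008623155, 'cx': 314.87546222764917, 'cy': 207.75855719786125, 'eye': array([ 269.20227679, -238.42839445,  967.90051201]), 'rotation': array([ 0.21242496, -0.00272195, -1.43272318])}
wrist {'fx': 309.70691628693146, 'fy': 309.70691628693146, 'cx': 312.4801346318491, 'cy': 198.26604652893093, 'T_tool_cam': array([[ 3.15730204e-04,  9.63890898e-01,  2.66297271e-01,
         6.90604361e+01],
       [ 9.99999698e-01, -1.15087131e-04, -7.69060344e-04,
        -4.28859788e-01],
       [-7.10642877e-04,  2.66297433e-01, -9.63890643e-01,
        -1.43190219e+02],
       [ 0.00000000e+00,  0.00000000e+00,  0.00000000e+00,
         1.00000000e+00]])}
```

View pics/top0.png

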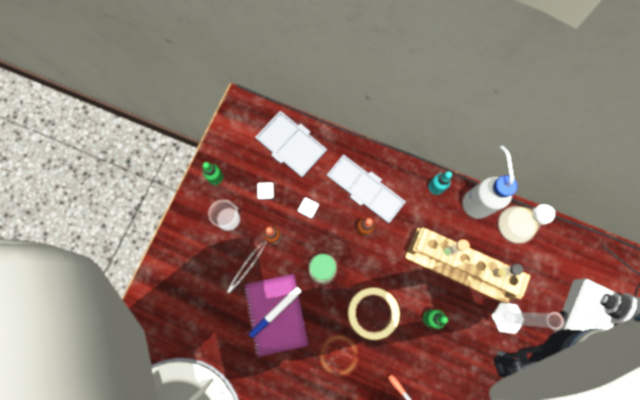

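View pics/side0.png

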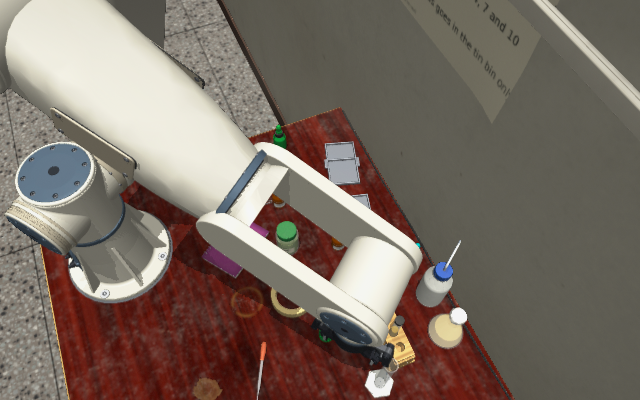

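View pics/wrist0.png

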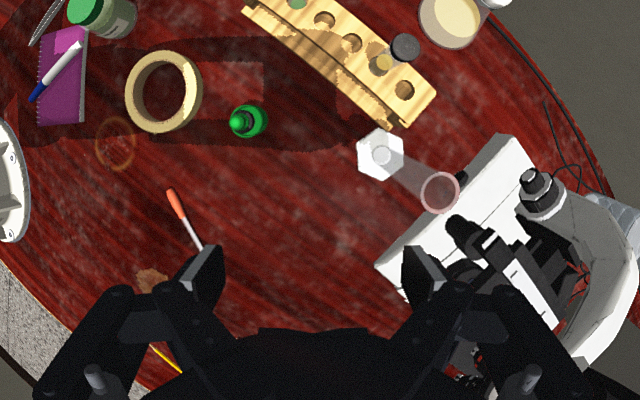

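```bash
cat > h.py <<'E'
from rig import r, optics
import numpy as np, cv2
from scipy.spatial.transform import Rotation as Ro
def cam(n):
    p=optics.camera_params(n)
    return p,Ro.from_euler('xyz',p['rotation']).as_matrix(),np.array(p['eye'])
def proj(n,P):
    p,R,e=cam(n); c=(np.atleast_2d(P)-e)@R
    return np.c_[p['cx']+p['fx']*c[:,0]/-c[:,2], p['cy']-p['fy']*c[:,1]/-c[:,2]]
def unproj(n,uv,z=0):
    p,R,e=cam(n); uv=np.atleast_2d(uv).astype(float)
    d=np.c_[(uv[:,0]-p['cx'])/p['fx'],-(uv[:,1]-p['cy'])/p['fy'],-np.ones(len(uv))]@R.T
    return e+d*((np.reshape(z,(-1,1))-e[2])/d[:,2:])
def wcam(s):
    p=optics.camera_params('wrist'); T=np.eye(4); T[:3,:3]=Ro.from_euler('xyz',s['tcp_rot']).as_matrix(); T[:3,3]=s['eef_pos']
    return p,T@p['T_tool_cam']
def wunproj(s,uv,z=0):
    p,T=wcam(s); uv=np.atleast_2d(uv).astype(float)
    a=(uv[:,0]-p['cx'])/p['fx'];b=(uv[:,1]-p['cy'])/p['fy'];t=np.hypot(a,b)+1e-12
    d=np.c_[np.sin(t)*a/t,-np.sin(t)*b/t,-np.cos(t)]@T[:3,:3].T
    return T[:3,3]+d*((np.reshape(z,(-1,1))-T[2,3])/d[:,2:])
def wproj(s,P):
    p,T=wcam(s); c=(np.atleast_2d(P)-T[:3,3])@T[:3,:3]
    x,y,z=c[:,0],-c[:,1],-c[:,2]; t=np.arctan2(np.hypot(x,y),z); h=np.hypot(x,y)+1e-12
    return np.c_[p['cx']+p['fx']*t*x/h,p['cy']+p['fy']*t*y/h]
def st():
    s=r.sense(); print(round(s['clock'],2),np.round(s['eef_pos'],1),np.round(s['tcp_rot'],3),np.round(s['contact_force'],1),round(s['opening'],3)); return s
def draw_frame(im,f,step=1): pass
def go(x,y,z,yaw=None):
    "shift and turn in tool axes from the present pose to the target, tool down"
    s=r.sense(); R=Ro.from_euler('xyz',s['tcp_rot'])
    d=R.inv().apply(np.array([x,y,z])-s['eef_pos'])
    Rt=Ro.from_euler('xyz',[np.pi,0,s['tcp_rot'][2] if yaw is None else yaw])
    w=(R.inv()*Rt).as_rotvec()
    dx=np.linalg.norm(d); print('dp',np.round(d,1),'ang',np.round(w,3),'rows',round(dx/41.7,1),round(np.degrees(np.linalg.norm(w))/7.16,1))
E
python3 - <<'E'
from h import *
print(proj('side',[[0,0,0],[248,-573,231]]),proj('top',[[0,0,0],[248,-573,231]]))
im=cv2.imread('pics/top0.png')
c=im[60:310,190:470]; cv2.imwrite('pics/topc.png',cv2.resize(c,None,fx=2.8,fy=2.4,interpolation=cv2.INTER_CUBIC) if 0 else cv2.resize(c,None,fx=2.4,fy=2.4,interpolation=cv2.INTER_CUBIC))
for n,uv,z in [('trayA',(291,145),5),('trayB',(366,188),5),('box1',(265,190),16),('box2',(308,207),16),('drA',(367,222),80),('drB',(270,231),80),('jar',(322,267),92),('beaker',(225,214),35),('green',(211,170),50)]:
    print(n,np.round(unproj('top',uv,z)[0]))
E
```

```text
[[120.02664692 253.80763656]
 [348.13800327 349.42731935]] [[176.11432997 425.31096422]
 [523.00680827 348.71225017]]
trayA [ 611. -139.    5.]
trayB [ 535. -318.    5.]
box1 [ 497. -100.   16.]
box2 [ 473. -198.   16.]
drA [ 445. -322.   80.]
drB [ 400. -132.   80.]
jar [ 343. -245.   92.]
beaker [429. -27.  35.]
green [516.  16.  50.]
```

View pics/topc.png

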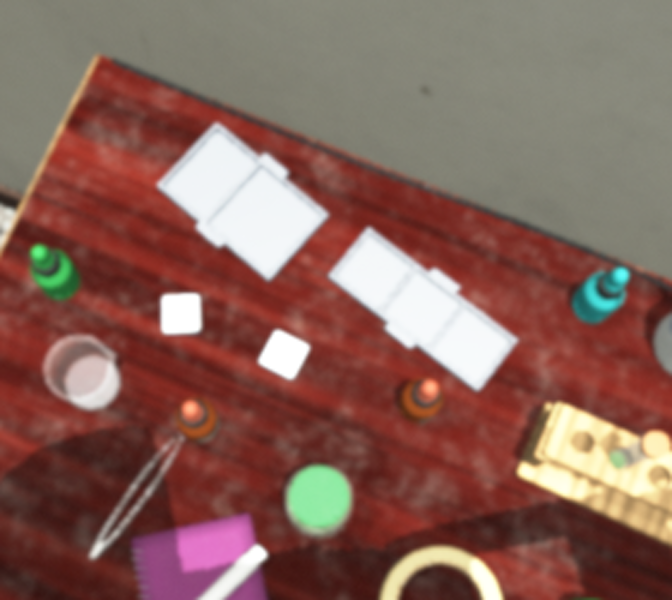

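```bash
python3 - <<'E'
from h import *
im=cv2.imread('pics/top0.png')
f=lambda pts: np.array([( (x+.5)/2.4-.5+190,(y+.5)/2.4-.5+60) for x,y in pts])
A=f([(218,124),(329,214),(268,279),(157,185)]); B=f([(369,228),(517,340),(479,390),(329,275)])
for n,C,L,W in (('two',A,140,84),('three',B,172,60)):
    P=unproj('top',C,9)[:,:2]; c=P.mean(0)
    print(n,np.round(c,1),'sides',[round(np.linalg.norm(P[i]-P[(i+1)%4]),1) for i in range(4)])
    d=(P[0]-P[1]+P[3]-P[2]); print('yaw(+y toward upper-left)',np.arctan2(-d[0],d[1]))
# boxes
g=cv2.cvtColor(im,cv2.COLOR_BGR2HSV)
for n,(u,v) in (('b1',(265,190)),('b2',(308,207))):
    m=((g[:,:,2]>190)&(g[:,:,1]<40)).astype(np.uint8)
    k,l,s,ce=cv2.connectedComponentsWithStats(m); i=l[v,u]
    ys,xs=np.nonzero(l==i); P=unproj('top',np.c_[xs,ys],16)[:,:2].astype(np.float32)
    print(n,s[i],unproj('top',ce[i],16)[0].round(1),cv2.minAreaRect(P))
m=cv2.inRange(im[:,:,:],(100,180,80),(200,255,190)); k,l,s,ce=cv2.connectedComponentsWithStats(m); i=l[267,322]
print('jar',s[i],unproj('top',ce[i],92)[0].round(1))
c=im[200:250,240:400]; cv2.imwrite('pics/dr.png',cv2.resize(c,None,fx=5,fy=5,interpolation=cv2.INTER_CUBIC))
E
```

```text
two [ 614.3 -138.6] sides [np.float64(138.2), np.float64(84.7), np.float64(139.1), np.float64(83.3)]
yaw(+y toward upper-left) -0.5752487604115968
three [ 534.3 -317.4] sides [np.float64(170.8), np.float64(58.7), np.float64(172.3), np.float64(58.9)]
yaw(+y toward upper-left) -0.5371266013110237
b1 [257 182  17  17 277] [497.  -99.6  16. ] ((497.1488037109375, -99.64221954345703), (36.3762092590332, 34.933128356933594), 9.032720565795898)
b2 [298 197  21  21 285] [ 472.  -197.8   16. ] ((472.0879821777344, -197.66229248046875), (36.937660217285156, 36.41727066040039), 70.77952575683594)
jar [310 255  26  27 538] [ 342.2 -245.4   92. ]
```

View pics/dr.png

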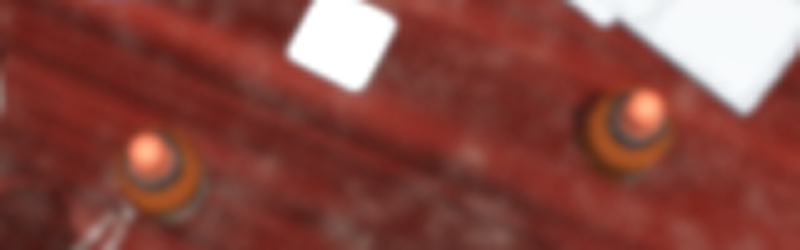

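```bash
python3 - <<'E'
from h import *
print(unproj('top',[(369.2,221.6),(269.6,230.4)],92).round(1))
print(unproj('top',[(415,240),(408,255)],40).round(0))
go(342,-250,200,1.0)
E
```

```text
[[ 443.8 -324.9   92. ]
 [ 399.2 -132.9   92. ]]
[[ 429. -429.   40.]
 [ 396. -417.   40.]]
dp [ 214.5 -259.2   31. ] ang [-0.001 -0.    -0.591] rows 8.1 4.7
```

```bash
python3 -m creep '[{"dp":[40,-50,5],"angular":[0,0,-0.1],"fingers":85},{"dp":[65,-80,10],"angular":[0,0,-0.2],"fingers":85},{"dp":[90,-110,15],"angular":[0,0,-0.3],"fingers":85},{"dp":[115,-140,20],"angular":[0,0,-0.4],"fingers":85},{"dp":[140,-170,25],"angular":[0,0,-0.5],"fingers":85}]'
python3 -c "
from h import *
st();go(342,-250,200,1.0)"
```

```text
clock: 0.57
eef_pos: [305.5, -372.7, 207.6]
tcp_rot: [-3.141, -0.0, 0.913]
contact_force: [1.4, 1.2, 0.4]
opening: 0.994
0.57 [ 305.5 -372.7  207.6] [-3.141 -0.     0.913] [1.4 1.2 0.4] 0.994
dp [119.4 -46.1   7.6] ang [-0.    -0.    -0.087] rows 3.1 0.7
```

```bash
python3 -m creep '[{"dp":[35,-15,4],"angular":[0,0,-0.08],"fingers":85},{"dp":[70,-28,4],"angular":[0,0,-0.08],"fingers":85},{"dp":[95,-38,4],"angular":[0,0,-0.08],"fingers":85},{"dp":[110,-44,4],"angular":[0,0,-0.08],"fingers":85},{"dp":[110,-44,4],"angular":[0,0,-0.08],"fingers":85}]'
python3 - <<'E'
from h import *
s=st();w=optics.grab_frame('wrist')
cv2.imwrite('pics/w1.png',w)
print(wproj(s,[[342,-245,92],[444,-324,92],[399,-133,92],[497,-99.6,16],[472,-197.8,16],[614,-138.6,5],[534,-317,5]]).round(0))
E
```

```text
clock: 0.98
eef_pos: [338.6, -258.0, 203.8]
tcp_rot: [-3.141, -0.001, 0.991]
contact_force: [-0.9, -0.9, -0.6]
opening: 0.994
0.98 [ 338.6 -258.   203.8] [-3.141e+00 -1.000e-03  9.910e-01] [-0.9 -0.9 -0.6] 0.994
[[307. 182.]
 [448. 194.]
 [290.  34.]
 [354. -16.]
 [385.  67.]
 [449. -23.]
 [474. 132.]]
```

View pics/w1.png

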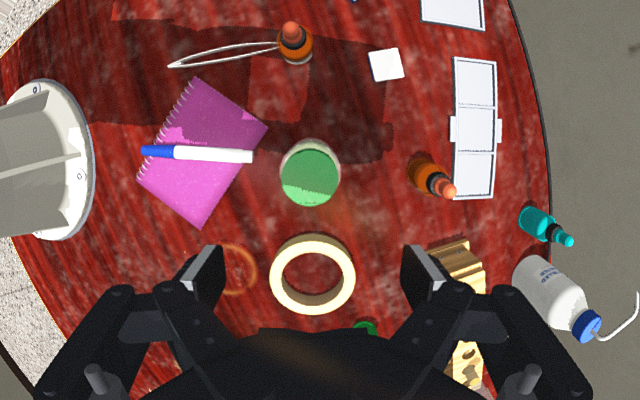

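```bash

python3 - <<'E'
from h import *
s=st();w=optics.grab_frame('wrist')
cv2.imwrite('pics/w2.png',w)
m=cv2.inRange(w,(60,120,40),(170,220,140)); k,l,ss,ce=cv2.connectedComponentsWithStats(m); i=l[177,310]
print(ss[i],ce[i],wunproj(s,ce[i],92))
h=cv2.cvtColor(w,cv2.COLOR_BGR2HSV); m=cv2.inRange(h,(0,0,190),(180,40,255));k,l,ss,ce=cv2.connectedComponentsWithStats(m); i=l[64,386]
print(ss[i],ce[i],wunproj(s,ce[i],16))
q=np.array([(457,57),(496,60),(494,199),(453,197)]); print(wunproj(s,q,9).round(1),wunproj(s,q,9).mean(0))
print(wunproj(s,[(450,191),(290,31)],92))
cv2.imwrite('pics/w2c.png',cv2.resize(w[30:220,400:560],None,fx=3,fy=3))
E
```

```text
1.03 [ 338.7 -259.7  204. ] [3.142 0.    0.992] [ 0.7 -0.6  0.2] 0.996
[ 279  148   58   57 2151] [309.0348675  172.59274756] [[ 348.25342679 -241.16430289   92.        ]]
[368  46  35  34 896] [385.10714286  62.73883929] [[ 474.34623741 -195.71016675   16.        ]]
[[ 558.6 -230.3    9. ]
 [ 608.  -256.9    9. ]
 [ 520.7 -409.3    9. ]
 [ 470.  -373.     9. ]] [ 539.34746147 -317.378207      9.        ]
[[ 446.99239198 -324.22275807   92.        ]
 [ 400.54788419 -132.93896367   92.        ]]
```

View pics/w2c.png

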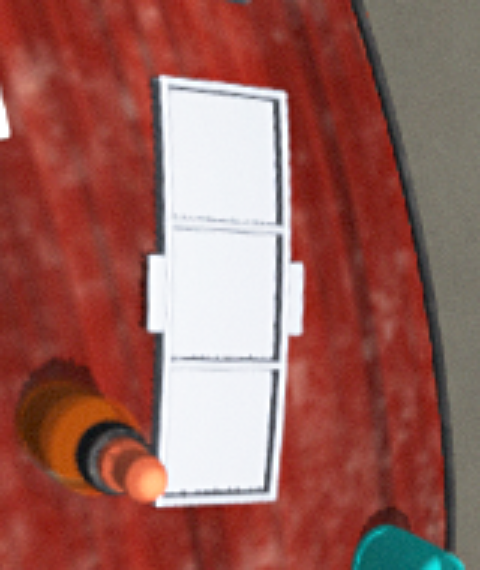

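```bash
python3 -c "
from h import *
st();go(345,-243,120,1.0)"
```

```text
1.08 [ 338.7 -260.7  204.1] [3.141 0.    0.991] [-0.8 -0.  -0.1] 0.994
dp [18.3 -4.5 84.1] ang [ 0.     0.    -0.009] rows 2.1 0.1
```

```bash
python3 -m creep '[{"dp":[10,-2,20],"angular":[0,0,0],"fingers":85},{"dp":[18,-4,45],"angular":[0,0,0],"fingers":85},{"dp":[18,-4,70],"angular":[0,0,0],"fingers":85},{"dp":[18,-4,80],"angular":[0,0,0],"fingers":85},{"dp":[18,-4,80],"angular":[0,0,0],"fingers":85}]'
python3 - <<'E'
from h import *
s=st();w=optics.grab_frame('wrist')
cv2.imwrite('pics/w3.png',w);go(345,-243,36,1.0)
E
```

```text
clock: 1.5
eef_pos: [343.5, -243.6, 121.8]
tcp_rot: [-3.137, 0.0, 0.988]
contact_force: [0.4, -0.1, -0.1]
opening: 0.993
1.5 [ 343.5 -243.6  121.8] [-3.137  0.     0.988] [ 0.4 -0.1 -0.1] 0.993
dp [ 1.3  0.2 87.1] ang [-0.002  0.    -0.012] rows 2.1 0.1
```

View pics/w3.png

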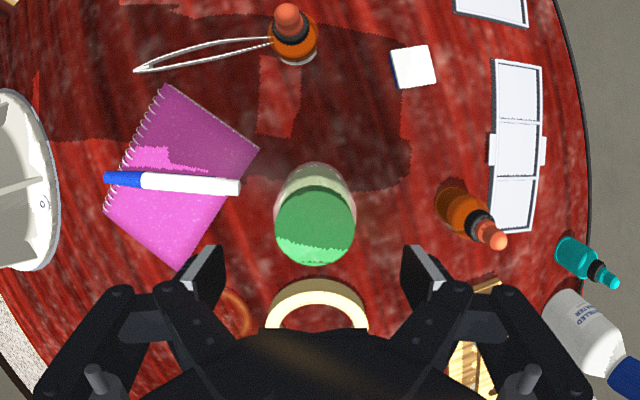

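```bash
python3 - <<'E'
from h import *
s=st()
print(wunproj(s,[(315,226)],92), wproj(s,[[345,-243,92]]))
E
```

```text
1.55 [ 344.3 -244.1  123.1] [-3.139  0.     0.988] [ 0.3 -0.1 -0.1] 0.997
[[ 347.93131305 -242.25394185   92.        ]] [[311.61042221 229.4658885 ]]
```

```bash
python3 -m creep '[{"dp":[2,1,25],"angular":[0,0,0],"fingers":85},{"dp":[2,1,55],"angular":[0,0,0],"fingers":85},{"dp":[2,1,77],"angular":[0,0,0],"fingers":85},{"dp":[2,1,87],"angular":[0,0,0],"fingers":85},{"dp":[2,1,87],"angular":[0,0,0],"fingers":85}]'
python3 -m creep '[{"dp":[0,0,0],"angular":[0,0,0],"fingers":70},{"dp":[0,0,0],"angular":[0,0,0],"fingers":60},{"dp":[0,0,0],"angular":[0,0,0],"fingers":50},{"dp":[0,0,0],"angular":[0,0,0],"fingers":45},{"dp":[0,0,0],"angular":[0,0,0],"fingers":45}]' 40
python3 -m creep '[{"dp":[0,0,0],"angular":[0,0,0],"fingers":45},{"dp":[0,0,0],"angular":[0,0,0],"fingers":45},{"dp":[0,0,0],"angular":[0,0,0],"fingers":45}]'
```

```text
clock: 1.97
eef_pos: [346.4, -242.8, 35.9]
tcp_rot: [-3.139, 0.0, 0.988]
contact_force: [-0.5, 0.4, 0.6]
opening: 0.995
clock: 2.38
eef_pos: [347.7, -243.1, 38.4]
tcp_rot: [3.139, 0.0, 0.989]
contact_force: [-1.9, 0.5, 5.2]
opening: 0.653
clock: 2.63
eef_pos: [347.7, -243.1, 38.4]
tcp_rot: [3.139, 0.0, 0.989]
contact_force: [-1.7, -0.1, 4.5]
opening: 0.652
```

```bash
python3 -m creep '[{"dp":[0,0,-10],"angular":[0,0,0],"fingers":45},{"dp":[0,0,-30],"angular":[0,0,0],"fingers":45},{"dp":[0,0,-60],"angular":[0,0,0],"fingers":45},{"dp":[0,0,-90],"angular":[0,0,0],"fingers":45},{"dp":[0,0,-110],"angular":[0,0,0],"fingers":45}]'
python3 -m creep '[{"dp":[0,0,-15],"angular":[0,0,0],"fingers":45},{"dp":[0,0,-20],"angular":[0,0,0],"fingers":45}]'
python3 -c "
from h import *
st();go(550,-180,175,1.0)"
```

```text
clock: 3.05
eef_pos: [347.8, -243.0, 150.4]
tcp_rot: [3.138, 0.0, 0.989]
contact_force: [1.1, 0.1, -2.9]
opening: 0.655
clock: 3.22
eef_pos: [348.3, -243.4, 170.3]
tcp_rot: [3.136, 0.0, 0.989]
contact_force: [0.7, -1.3, -2.8]
opening: 0.652
3.22 [ 348.3 -243.4  170.3] [3.136 0.    0.989] [ 0.7 -1.3 -2.8] 0.652
dp [163.8 133.7  -3.9] ang [ 0.006  0.    -0.011] rows 5.1 0.1
```

```bash
python3 -m creep '[{"dp":[10,8,-2],"angular":[0,0,0],"fingers":45},{"dp":[30,24,-4],"angular":[0,0,0],"fingers":45},{"dp":[55,45,-4],"angular":[0,0,0],"fingers":45},{"dp":[80,65,-4],"angular":[0,0,0],"fingers":45},{"dp":[105,86,-4],"angular":[0,0,0],"fingers":45}]'
python3 -m creep '[{"dp":[25,20,0],"angular":[0,0,0],"fingers":45},{"dp":[45,37,0],"angular":[0,0,0],"fingers":45},{"dp":[55,45,0],"angular":[0,0,0],"fingers":45},{"dp":[58,48,0],"angular":[0,0,0],"fingers":45},{"dp":[58,48,0],"angular":[0,0,0],"fingers":45}]'
python3 - <<'E'
from h import *
s=st();w=optics.grab_frame('wrist')
cv2.imwrite('pics/w4.png',w)
E
```

```text
clock: 3.63
eef_pos: [478.0, -200.8, 170.1]
tcp_rot: [-3.141, -0.0, 0.988]
contact_force: [0.6, -0.9, -1.4]
opening: 0.654
clock: 4.05
eef_pos: [548.5, -179.3, 169.9]
tcp_rot: [-3.14, 0.001, 0.99]
contact_force: [-0.4, -0.0, -2.3]
opening: 0.655
4.05 [ 548.5 -179.3  169.9] [-3.14e+00  1.00e-03  9.90e-01] [-0.4 -0.  -2.3] 0.655
```

View pics/w4.png

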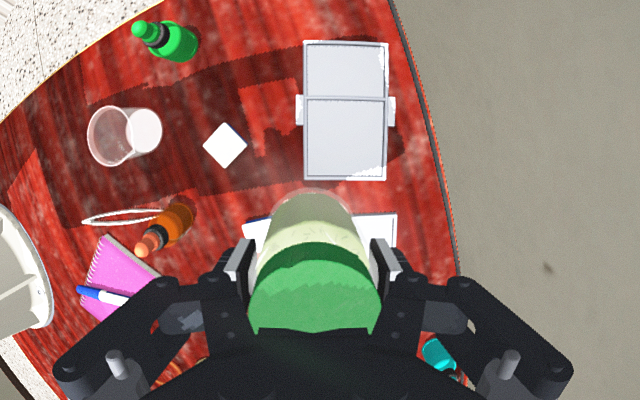

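```bash
python3 - <<'E'
from h import *
s=r.sense()
P=wunproj(s,[(305,41),(388,43),(386,180),(303,178)],9)[:,:2]
c=P.mean(0);d=P[0]-P[3]+P[1]-P[2];yaw=np.arctan2(-d[0],d[1]);print(P.round(1),c,yaw)
y=np.array([-np.sin(yaw),np.cos(yaw)]);print('large',c-28*y,'small',c+40*y)
c=np.array([616,-137.5]);yaw=-.57;y=np.array([-np.sin(yaw),np.cos(yaw)]);L=c-28*y;print(L,c+40*y)
go(*L,170,1.0)
E
```

```text
[[ 620.3  -56.7]
 [ 689.1 -100.8]
 [ 613.1 -217.8]
 [ 543.2 -169.9]] [ 616.41913437 -136.29424279] -0.5868342005798441
large [ 600.91476023 -159.6097823 ] small [ 638.56824028 -102.9863292 ]
[ 600.89030264 -161.0732273 ] [ 637.58528195 -103.82396099]
dp [44.8 34.3 -0. ] ang [-0.002  0.001 -0.011] rows 1.4 0.1
```

```bash
python3 -m creep '[{"dp":[15,12,0],"angular":[0,0,0],"fingers":45},{"dp":[35,27,10],"angular":[0,0,0],"fingers":45},{"dp":[45,34,30],"angular":[0,0,0],"fingers":45},{"dp":[45,34,60],"angular":[0,0,-0.01],"fingers":45},{"dp":[45,34,85],"angular":[0,0,-0.01],"fingers":45}]'
python3 -m creep '[{"dp":[0,0,5],"angular":[0,0,0],"fingers":45},{"dp":[0,0,5],"angular":[0,0,0],"fingers":45}]'
python3 -c "
from h import *
st();go(601,-160.5,43,1.0)"
```

```text
clock: 4.52
eef_pos: [600.8, -161.4, 85.0]
tcp_rot: [3.142, 0.0, 0.999]
contact_force: [-0.4, -0.3, -2.6]
opening: 0.653
clock: 4.68
eef_pos: [598.9, -161.2, 79.3]
tcp_rot: [-3.137, 0.002, 0.998]
contact_force: [-0.4, -0.0, -0.8]
opening: 0.656
4.68 [ 598.9 -161.2   79.3] [-3.137e+00  2.000e-03  9.980e-01] [-0.4 -0.  -0.8] 0.656
dp [ 1.7  1.6 36.2] ang [-0.005  0.002 -0.002] rows 0.9 0.0
```

```bash
python3 -m creep '[{"dp":[1,1,10],"angular":[0,0,0],"fingers":45},{"dp":[1,1,20],"angular":[0,0,0],"fingers":45},{"dp":[1,1,28],"angular":[0,0,0],"fingers":45},{"dp":[1,1,32],"angular":[0,0,0],"fingers":45},{"dp":[1,1,34],"angular":[0,0,0],"fingers":45}]'
python3 -m creep '[{"dp":[0,0,2],"angular":[0,0,0],"fingers":45},{"dp":[0,0,2],"angular":[0,0,0],"fingers":45},{"dp":[0,0,2],"angular":[0,0,0],"fingers":45}]'
```

```text
clock: 5.1
eef_pos: [602.7, -160.6, 46.4]
tcp_rot: [-3.141, 0.0, 0.999]
contact_force: [-0.6, 0.8, -2.5]
opening: 0.652
clock: 5.35
eef_pos: [603.2, -160.7, 45.2]
tcp_rot: [3.141, -0.0, 0.999]
contact_force: [0.6, 0.7, -2.3]
opening: 0.649
```

```bash
python3 -m creep '[{"dp":[0,0,1],"angular":[0,0,0],"fingers":45},{"dp":[0,0,2],"angular":[0,0,0],"fingers":45},{"dp":[0,0,3],"angular":[0,0,0],"fingers":45},{"dp":[0,0,3],"angular":[0,0,0],"fingers":45}]'
python3 -c "
from h import *
st()"
```

```text
clock: 5.68
eef_pos: [603.0, -160.6, 41.9]
tcp_rot: [-3.141, 0.0, 0.999]
contact_force: [-0.4, -0.7, -0.9]
opening: 0.65
5.68 [ 603.  -160.6   41.9] [-3.141  0.     0.999] [-0.4 -0.7 -0.9] 0.65
```

```bash
python3 -m creep '[{"dp":[0,0,1],"angular":[0,0,0],"fingers":45},{"dp":[0,0,1.5],"angular":[0,0,0],"fingers":45},{"dp":[0,0,1.5],"angular":[0,0,0],"fingers":45}]'
python3 -m creep '[{"dp":[0,0,0],"angular":[0,0,0],"fingers":60},{"dp":[0,0,0],"angular":[0,0,0],"fingers":66},{"dp":[0,0,0],"angular":[0,0,0],"fingers":75},{"dp":[0,0,0],"angular":[0,0,0],"fingers":85},{"dp":[0,0,0],"angular":[0,0,0],"fingers":85}]'
python3 -m creep '[{"dp":[0,0,0],"angular":[0,0,0],"fingers":85},{"dp":[0,0,-10],"angular":[0,0,0],"fingers":85},{"dp":[0,0,-40],"angular":[0,0,0],"fingers":85},{"dp":[0,0,-75],"angular":[0,0,0],"fingers":85},{"dp":[0,0,-110],"angular":[0,0,0],"fingers":85}]'
```

```text
clock: 5.93
eef_pos: [603.1, -160.6, 41.5]
tcp_rot: [3.142, -0.0, 0.999]
contact_force: [-3.8, 1.2, 8.8]
opening: 0.65
clock: 6.35
eef_pos: [603.1, -160.7, 40.4]
tcp_rot: [-3.142, 0.0, 0.999]
contact_force: [0.1, -0.8, 0.0]
opening: 0.996
clock: 6.77
eef_pos: [602.5, -160.5, 151.8]
tcp_rot: [-3.14, 0.0, 0.999]
contact_force: [0.9, -0.5, 0.2]
opening: 0.997
```

```bash
python3 -c "
from h import *
st();go(390,-140,160,1.0)"
```

```text
6.77 [ 602.5 -160.5  151.8] [-3.14   0.     0.999] [ 0.9 -0.5  0.2] 0.997
dp [ -97.7 -189.8   -7.9] ang [-0.001  0.    -0.001] rows 5.1 0.0
```

```bash
python3 -m creep '[{"dp":[-15,-28,-8],"angular":[0,0,0],"fingers":85},{"dp":[-34,-66,-8],"angular":[0,0,0],"fingers":85},{"dp":[-53,-103,-8],"angular":[0,0,0],"fingers":75},{"dp":[-72,-140,-8],"angular":[0,0,0],"fingers":65},{"dp":[-88,-170,-8],"angular":[0,0,0],"fingers":65}]'
python3 -m creep '[{"dp":[-7,-13,0],"angular":[0,0,0],"fingers":65},{"dp":[-10,-19,0],"angular":[0,0,0],"fingers":65},{"dp":[-10,-19,0],"angular":[0,0,0],"fingers":65}]'
python3 - <<'E'
from h import *
s=st();w=optics.grab_frame('wrist')
print(wproj(s,[[400,-133,92],[400,-133,0]]).round())
cv2.imwrite('pics/w5.png',w)
E
```

```text
clock: 7.18
eef_pos: [409.6, -142.0, 158.8]
tcp_rot: [-3.141, 0.0, 0.999]
contact_force: [-0.2, -0.2, 0.2]
opening: 0.757
clock: 7.43
eef_pos: [390.5, -140.8, 159.2]
tcp_rot: [3.141, -0.0, 0.998]
contact_force: [-0.1, 0.1, 0.2]
opening: 0.763
7.43 [ 390.5 -140.8  159.2] [ 3.141 -0.     0.998] [-0.1  0.1  0.2] 0.763
[[317. 197.]
 [315. 173.]]
```

View pics/w5.png

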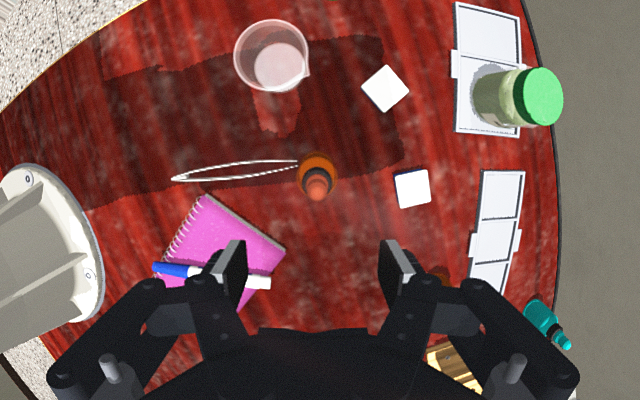

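```bash
python3 - <<'E'
from h import *
s=st()
P=wunproj(s,[(317,188)],93)[0];print(P)
go((P[0]+400)/2,(P[1]-133)/2,110,1.0); go((P[0]+400)/2,(P[1]-133)/2,30,1.0)
E
```

```text
7.48 [ 392.  -141.1  159.3] [ 3.14e+00 -1.00e-03  9.98e-01] [ 1.1 -0.1  0.2] 0.764
[ 405.3574926  -127.73399443   93.        ]
dp [14.8  3.  49.3] ang [ 0.002 -0.001 -0.002] rows 1.2 0.0
dp [ 14.8   2.9 129.3] ang [ 0.002 -0.001 -0.002] rows 3.1 0.0
```

```bash
python3 -m creep '[{"dp":[8,2,10],"angular":[0,0,0],"fingers":65},{"dp":[15,3,25],"angular":[0,0,0],"fingers":65},{"dp":[15,3,45],"angular":[0,0,0],"fingers":65},{"dp":[15,3,50],"angular":[0,0,0],"fingers":65},{"dp":[15,3,50],"angular":[0,0,0],"fingers":65}]'
python3 - <<'E'
from h import *
s=st();w=optics.grab_frame('wrist')
print(wproj(s,[[402.7,-130.4,93],[402.7,-130.4,56]]).round())
cv2.imwrite('pics/w6.png',w)
go(402.7,-130.4,30,1.0)
E
```

```text
clock: 7.9
eef_pos: [401.7, -129.2, 106.7]
tcp_rot: [-3.138, 0.001, 0.999]
contact_force: [-0.5, -0.4, -0.4]
opening: 0.761
7.9 [ 401.7 -129.2  106.7] [-3.138e+00  1.000e-03  9.990e-01] [-0.5 -0.4 -0.4] 0.761
[[314. 244.]
 [314. 221.]]
dp [-0.4  1.2 77.7] ang [-0.002  0.    -0.001] rows 1.9 0.0
```

View pics/w6.png

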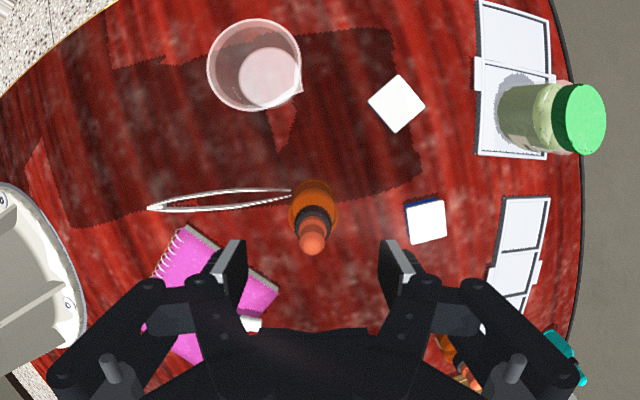

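```bash
python3 -m creep '[{"dp":[0,0,15],"angular":[0,0,0],"fingers":65},{"dp":[1,0,40],"angular":[0,0,0],"fingers":65},{"dp":[1,0,62],"angular":[0,0,0],"fingers":65},{"dp":[1,0,75],"angular":[0,0,0],"fingers":65},{"dp":[1,0,75],"angular":[0,0,0],"fingers":65}]'
python3 -m creep '[{"dp":[0,0,0],"angular":[0,0,0],"fingers":50},{"dp":[0,0,0],"angular":[0,0,0],"fingers":42},{"dp":[0,0,0],"angular":[0,0,0],"fingers":34},{"dp":[0,0,0],"angular":[0,0,0],"fingers":26},{"dp":[0,0,0],"angular":[0,0,0],"fingers":26}]' 35
python3 -m creep '[{"dp":[0,0,0],"angular":[0,0,0],"fingers":26},{"dp":[0,0,0],"angular":[0,0,0],"fingers":26},{"dp":[0,0,0],"angular":[0,0,0],"fingers":26}]'
```

```text
clock: 8.37
eef_pos: [401.8, -128.7, 32.1]
tcp_rot: [-3.139, 0.001, 0.999]
contact_force: [-0.0, -0.1, 0.4]
opening: 0.763
clock: 8.78
eef_pos: [403.3, -129.3, 34.7]
tcp_rot: [3.139, -0.001, 0.999]
contact_force: [-0.5, -0.6, 5.7]
opening: 0.398
clock: 9.03
eef_pos: [403.3, -129.3, 34.7]
tcp_rot: [3.139, -0.001, 0.999]
contact_force: [-1.0, -1.0, 5.7]
opening: 0.398
```

```bash
python3 -m creep '[{"dp":[0,0,-10],"angular":[0,0,0],"fingers":26},{"dp":[0,0,-30],"angular":[0,0,0],"fingers":26},{"dp":[0,0,-60],"angular":[0,0,0],"fingers":26},{"dp":[0,0,-90],"angular":[0,0,0],"fingers":26},{"dp":[0,0,-120],"angular":[0,0,0],"fingers":26}]'
python3 -m creep '[{"dp":[0,0,-15],"angular":[0,0,0],"fingers":26},{"dp":[0,0,-20],"angular":[0,0,0],"fingers":26}]'
python3 - <<'E'
from h import *
s=st();w=optics.grab_frame('wrist')
cv2.imwrite('pics/w7.png',w)
go(638,-103.5,175,1.0)
E
```

```text
clock: 9.45
eef_pos: [402.1, -128.9, 155.6]
tcp_rot: [3.141, -0.0, 0.999]
contact_force: [-0.1, 0.1, -0.3]
opening: 0.395
clock: 9.62
eef_pos: [404.0, -129.5, 177.0]
tcp_rot: [3.136, -0.002, 0.999]
contact_force: [1.5, -0.3, -0.8]
opening: 0.398
9.62 [ 404.  -129.5  177. ] [ 3.136e+00 -2.000e-03  9.990e-01] [ 1.5 -0.3 -0.8] 0.398
dp [148.6 182.9   2.4] ang [ 0.005 -0.001 -0.001] rows 5.7 0.0
```

View pics/w7.png

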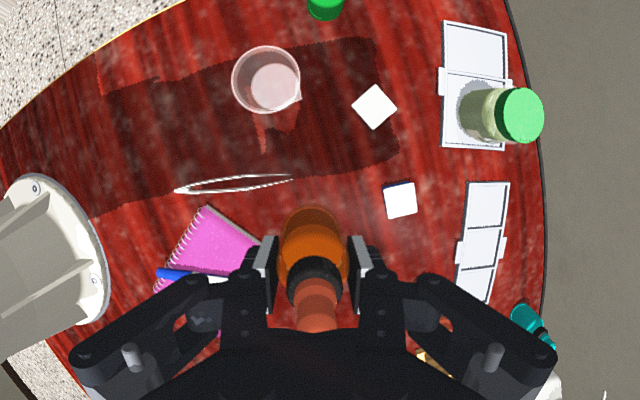

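```bash
python3 -m creep '[{"dp":[8,10,0],"angular":[0,0,0],"fingers":26},{"dp":[25,31,0],"angular":[0,0,0],"fingers":26},{"dp":[46,57,0],"angular":[0,0,0],"fingers":26},{"dp":[67,83,0],"angular":[0,0,0],"fingers":26},{"dp":[88,109,0],"angular":[0,0,0],"fingers":26}]'
python3 -m creep '[{"dp":[20,25,0],"angular":[0,0,0],"fingers":26},{"dp":[40,49,0],"angular":[0,0,0],"fingers":26},{"dp":[54,66,0],"angular":[0,0,0],"fingers":26},{"dp":[61,74,0],"angular":[0,0,0],"fingers":26},{"dp":[61,74,0],"angular":[0,0,0],"fingers":26}]'
python3 - <<'E'
from h import *
s=st();w=optics.grab_frame('wrist')
cv2.imwrite('pics/w8.png',w)
go(638,-103.5,60,1.0)
E
```

```text
clock: 10.08
eef_pos: [543.0, -113.3, 171.5]
tcp_rot: [-3.14, 0.001, 0.999]
contact_force: [-0.3, -0.1, -0.7]
opening: 0.395
clock: 10.5
eef_pos: [638.4, -102.0, 171.1]
tcp_rot: [-3.14, 0.0, 1.0]
contact_force: [-1.0, -0.4, -0.7]
opening: 0.401
10.5 [ 638.4 -102.   171.1] [-3.14  0.    1.  ] [-1.  -0.4 -0.7] 0.401
dp [ -0.2   2.1 111.3] ang [-0.003  0.001 -0.001] rows 2.7 0.0
```

View pics/w8.png

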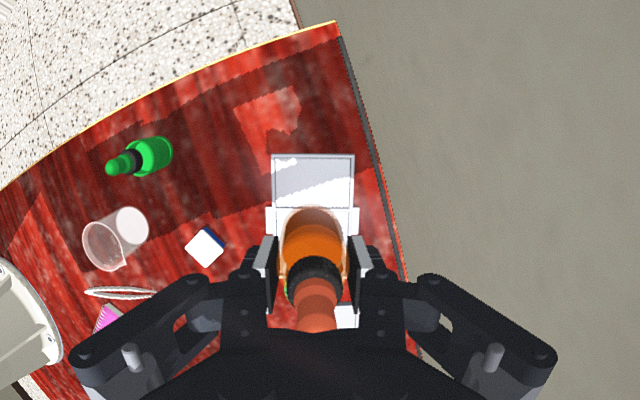

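```bash
python3 - <<'E'
from h import *
s=st()
P=wunproj(s,[(271,155),(354,154)],9);print(P)
m=P.mean(0)[:2]; y=np.array([np.sin(.575),np.cos(.575)]); print(m-30*y)
print(wproj(s,[list(np.array([616,-137])+70*y)+[9]]))
go(638,-103.5,60,1.0)
E
```

```text
10.55 [ 636.6 -102.2  171.3] [-3.139e+00  1.000e-03  9.990e-01] [ 0.2 -0.3 -0.6] 0.399
[[617.81725034 -55.64488613   9.        ]
 [687.99294166 -99.51295842   9.        ]]
[ 636.59005228 -102.75469135]
[[313.83787047 154.1793919 ]]
dp [ -0.2   2.1 111.3] ang [-0.003  0.001 -0.001] rows 2.7 0.0
```

```bash
python3 -m creep '[{"dp":[0,1,10],"angular":[0,0,0],"fingers":26},{"dp":[0,1,35],"angular":[0,0,0],"fingers":26},{"dp":[0,1,65],"angular":[0,0,0],"fingers":26},{"dp":[0,1,95],"angular":[0,0,0],"fingers":26},{"dp":[0,1,115],"angular":[0,0,0],"fingers":26}]'
python3 -m creep '[{"dp":[0,0,2],"angular":[0,0,0],"fingers":26},{"dp":[0,0,4],"angular":[0,0,0],"fingers":26},{"dp":[0,0,6],"angular":[0,0,0],"fingers":26},{"dp":[0,0,8],"angular":[0,0,0],"fingers":26},{"dp":[0,0,8],"angular":[0,0,0],"fingers":26}]'
```

```text
clock: 10.97
eef_pos: [634.5, -103.3, 55.2]
tcp_rot: [-3.138, 0.002, 0.998]
contact_force: [-0.8, 0.1, -0.6]
opening: 0.397
clock: 11.38
eef_pos: [638.3, -103.5, 51.6]
tcp_rot: [3.14, -0.001, 0.999]
contact_force: [-0.5, 0.8, -1.1]
opening: 0.397
```

```bash
python3 -m creep '[{"dp":[0,0,4],"angular":[0,0,0],"fingers":26},{"dp":[0,0,7],"angular":[0,0,0],"fingers":26},{"dp":[0,0,10],"angular":[0,0,0],"fingers":26},{"dp":[0,0,12],"angular":[0,0,0],"fingers":26},{"dp":[0,0,12],"angular":[0,0,0],"fingers":26}]'
python3 -m creep '[{"dp":[0,0,1],"angular":[0,0,0],"fingers":26},{"dp":[0,0,2],"angular":[0,0,0],"fingers":26},{"dp":[0,0,2],"angular":[0,0,0],"fingers":26}]'
```

```text
clock: 11.8
eef_pos: [637.5, -103.2, 38.1]
tcp_rot: [-3.141, 0.0, 0.999]
contact_force: [0.2, 0.1, -0.9]
opening: 0.396
clock: 12.05
eef_pos: [637.7, -103.2, 37.7]
tcp_rot: [-3.142, -0.0, 0.999]
contact_force: [-4.5, 0.7, 11.7]
opening: 0.402
```

```bash
python3 -m creep '[{"dp":[0,0,0],"angular":[0,0,0],"fingers":38},{"dp":[0,0,0],"angular":[0,0,0],"fingers":42},{"dp":[0,0,0],"angular":[0,0,0],"fingers":52},{"dp":[0,0,0],"angular":[0,0,0],"fingers":65},{"dp":[0,0,0],"angular":[0,0,0],"fingers":65}]'
python3 -m creep '[{"dp":[0,0,0],"angular":[0,0,0],"fingers":65},{"dp":[0,0,-10],"angular":[0,0,0],"fingers":65},{"dp":[0,0,-40],"angular":[0,0,0],"fingers":65},{"dp":[0,0,-75],"angular":[0,0,0],"fingers":65},{"dp":[0,0,-110],"angular":[0,0,0],"fingers":65}]'
python3 -m creep '[{"dp":[0,0,-15],"angular":[0,0,0],"fingers":65},{"dp":[0,0,-15],"angular":[0,0,0],"fingers":65}]'
python3 - <<'E'
from h import *
s=st();w=optics.grab_frame('wrist')
cv2.imwrite('pics/w9.png',w)
go(440,-328,165,1.0)
E
```

```text
clock: 12.47
eef_pos: [637.6, -103.3, 36.3]
tcp_rot: [-3.141, 0.0, 0.999]
contact_force: [-0.2, -1.1, -0.4]
opening: 0.758
clock: 12.88
eef_pos: [637.0, -103.2, 147.8]
tcp_rot: [-3.14, 0.001, 0.999]
contact_force: [1.5, -0.0, 0.5]
opening: 0.762
clock: 13.05
eef_pos: [640.4, -103.7, 167.1]
tcp_rot: [3.134, -0.003, 0.999]
contact_force: [0.1, -0.6, 0.3]
opening: 0.762
13.05 [ 640.4 -103.7  167.1] [ 3.134e+00 -3.000e-03  9.990e-01] [ 0.1 -0.6  0.3] 0.762
dp [-296.5  -45.9   -1.3] ang [ 0.004 -0.002 -0.001] rows 7.2 0.0
```

View pics/w9.png

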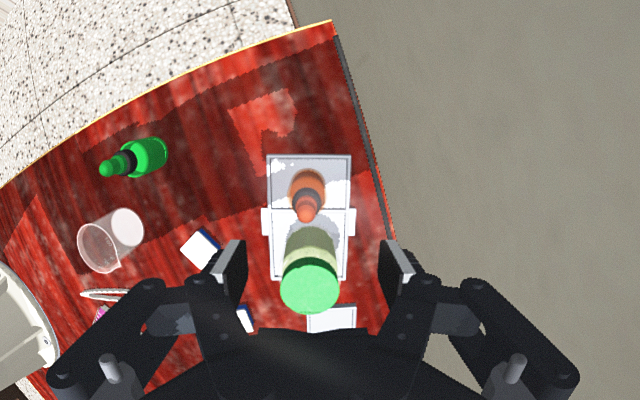

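```bash
python3 -m creep '[{"dp":[-30,-5,0],"angular":[0,0,0],"fingers":65},{"dp":[-70,-11,0],"angular":[0,0,0],"fingers":65},{"dp":[-110,-17,0],"angular":[0,0,0],"fingers":65},{"dp":[-150,-23,0],"angular":[0,0,0],"fingers":65},{"dp":[-190,-30,0],"angular":[0,0,0],"fingers":65}]'
python3 -m creep '[{"dp":[-40,-6,0],"angular":[0,0,0],"fingers":65},{"dp":[-75,-12,0],"angular":[0,0,0],"fingers":65},{"dp":[-100,-16,0],"angular":[0,0,0],"fingers":65},{"dp":[-104,-16,0],"angular":[0,0,0],"fingers":65},{"dp":[-104,-16,0],"angular":[0,0,0],"fingers":65}]'
python3 - <<'E'
from h import *
s=st();w=optics.grab_frame('wrist')
cv2.imwrite('pics/w10.png',w)
print(wproj(s,[[445,-324.5,93]]))
E
```

```text
clock: 13.52
eef_pos: [507.4, -247.3, 160.1]
tcp_rot: [-3.139, 0.0, 0.999]
contact_force: [0.8, -0.3, -0.6]
opening: 0.763
clock: 13.93
eef_pos: [438.2, -326.2, 160.5]
tcp_rot: [-3.14, -0.0, 0.996]
contact_force: [0.0, 0.5, 0.1]
opening: 0.763
13.93 [ 438.2 -326.2  160.5] [-3.14  -0.     0.996] [0.  0.5 0.1] 0.763
[[318.43220788 205.86997728]]
```

View pics/w10.png

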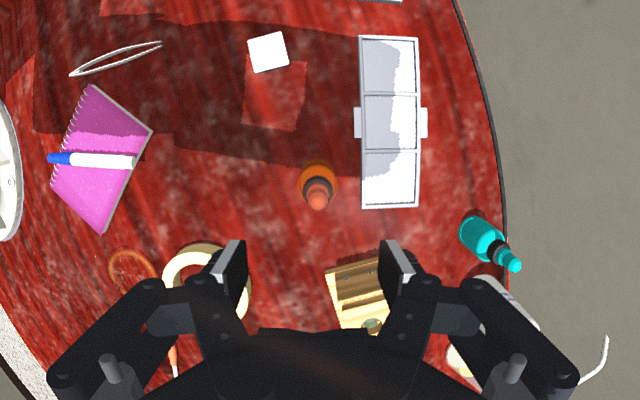

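```bash
python3 - <<'E'
from h import *
s=st()
P=wunproj(s,[(318,197)],93)[0]
print(P)
Q=wunproj(s,[(361,36),(418,38),(418,209),(361,208)],9)[:,:2];c=Q.mean(0);d=Q[0]-Q[3]+Q[1]-Q[2];yaw=np.arctan2(-d[0],d[1]);print(Q.round(1),c,yaw)
x,y=(P[0]+445)/2,(P[1]-324.5)/2
go(x,y,33,1.0)
E
```

```text
13.98 [ 439.2 -325.5  160.6] [-3.14  -0.     0.997] [ 0.   0.5 -0.7] 0.758
[ 449.25755568 -318.10044907   93.        ]
[[ 557.9 -227.3]
 [ 607.5 -255.8]
 [ 518.6 -405.4]
 [ 468.3 -371.2]] [ 538.09485589 -314.93646139] -0.5461655560750961
dp [  7.8   4.6 127.6] ang [-0.002 -0.    -0.003] rows 3.1 0.0
```

```bash
python3 -m creep '[{"dp":[6,4,15],"angular":[0,0,0],"fingers":65},{"dp":[8,5,40],"angular":[0,0,0],"fingers":65},{"dp":[8,5,50],"angular":[0,0,0],"fingers":65},{"dp":[8,5,50],"angular":[0,0,0],"fingers":65}]'
python3 - <<'E'
from h import *
s=st();w=optics.grab_frame('wrist')
print(wproj(s,[[447,-321.5,93],[447,-321.5,56]]).round())
cv2.imwrite('pics/w11.png',w)
go(447,-321.5,33,1.0)
E
```

```text
clock: 14.32
eef_pos: [447.4, -319.3, 108.8]
tcp_rot: [-3.136, -0.0, 1.0]
contact_force: [-1.2, 0.1, 0.1]
opening: 0.762
14.32 [ 447.4 -319.3  108.8] [-3.136 -0.     1.   ] [-1.2  0.1  0.1] 0.762
[[313. 245.]
 [313. 223.]]
dp [-1.8  0.2 77.2] ang [-0.004 -0.     0.   ] rows 1.9 0.0
```

View pics/w11.png

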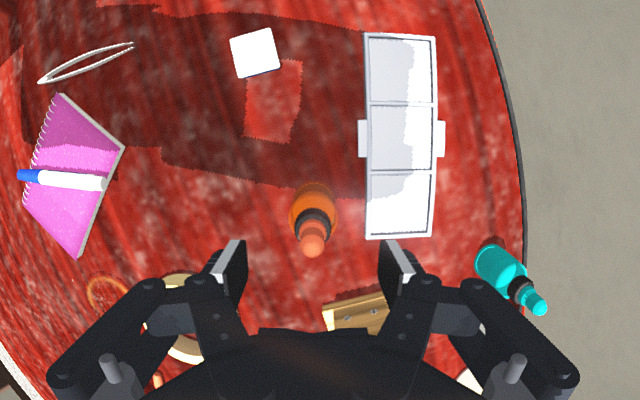

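```bash
python3 -m creep '[{"dp":[0,0,15],"angular":[0,0,0],"fingers":65},{"dp":[0,0,40],"angular":[0,0,0],"fingers":65},{"dp":[0,0,62],"angular":[0,0,0],"fingers":65},{"dp":[0,0,76],"angular":[0,0,0],"fingers":65},{"dp":[0,0,76],"angular":[0,0,0],"fingers":65}]'
python3 -m creep '[{"dp":[0,0,0],"angular":[0,0,0],"fingers":50},{"dp":[0,0,0],"angular":[0,0,0],"fingers":42},{"dp":[0,0,0],"angular":[0,0,0],"fingers":34},{"dp":[0,0,0],"angular":[0,0,0],"fingers":26},{"dp":[0,0,0],"angular":[0,0,0],"fingers":26}]' 35
python3 -m creep '[{"dp":[0,0,0],"angular":[0,0,0],"fingers":26},{"dp":[0,0,0],"angular":[0,0,0],"fingers":26},{"dp":[0,0,0],"angular":[0,0,0],"fingers":26}]'
```

```text
clock: 14.78
eef_pos: [447.5, -320.4, 33.8]
tcp_rot: [-3.138, -0.0, 0.999]
contact_force: [-0.4, 0.5, -0.4]
opening: 0.764
clock: 15.2
eef_pos: [449.2, -322.3, 37.1]
tcp_rot: [3.139, 0.0, 0.999]
contact_force: [-1.3, 0.4, 6.3]
opening: 0.396
clock: 15.45
eef_pos: [449.2, -322.3, 37.0]
tcp_rot: [3.139, 0.0, 0.999]
contact_force: [-2.0, -1.2, 6.5]
opening: 0.394
```

```bash
python3 -m creep '[{"dp":[0,0,-10],"angular":[0,0,0],"fingers":26},{"dp":[0,0,-30],"angular":[0,0,0],"fingers":26},{"dp":[0,0,-60],"angular":[0,0,0],"fingers":26},{"dp":[0,0,-80],"angular":[0,0,0],"fingers":26},{"dp":[0,0,-85],"angular":[0,0,0],"fingers":26}]'
python3 - <<'E'
from h import *
s=st();w=optics.grab_frame('wrist')
cv2.imwrite('pics/w12.png',w)
print(unproj('top',[(440,183)],50))
go(507.2,-364,122,1.03)
E
```

```text
clock: 15.87
eef_pos: [450.2, -322.8, 124.9]
tcp_rot: [3.136, 0.0, 0.999]
contact_force: [0.8, -1.0, 0.2]
opening: 0.396
15.87 [ 450.2 -322.8  124.9] [3.136 0.    0.999] [ 0.8 -1.   0.2] 0.396
[[ 555.04535357 -467.74147844   50.        ]]
dp [-3.7 70.5  2.5] ang [ 0.006  0.    -0.031] rows 1.7 0.3
```

View pics/w12.png

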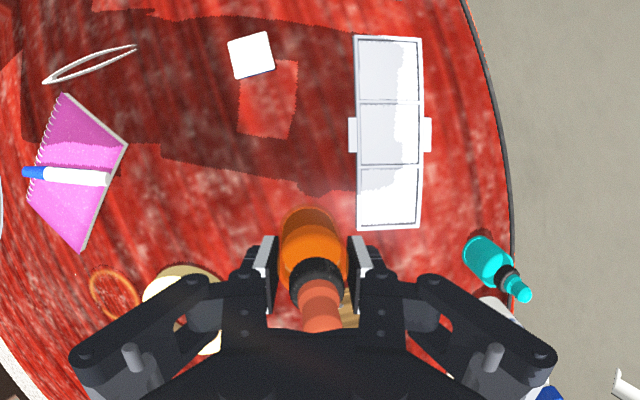

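```bash
python3 -m creep '[{"dp":[0,12,0],"angular":[0,0,-0.03],"fingers":26},{"dp":[-2,32,0],"angular":[0,0,-0.03],"fingers":26},{"dp":[-4,52,0],"angular":[0,0,-0.03],"fingers":26},{"dp":[-4,66,0],"angular":[0,0,-0.03],"fingers":26},{"dp":[-4,70,0],"angular":[0,0,-0.03],"fingers":26}]'
python3 -m creep '[{"dp":[0,0,0],"angular":[0,0,0],"fingers":26},{"dp":[0,0,0],"angular":[0,0,0],"fingers":26}]'
python3 - <<'E'
from h import *
s=st();w=optics.grab_frame('wrist')
cv2.imwrite('pics/w13.png',w)
go(507.2,-364,50,1.03)
c=np.array([536,-316]);yaw=-.54
R=np.array([[np.cos(yaw),-np.sin(yaw)],[np.sin(yaw),np.cos(yaw)]])
P=[list(c+R@np.array(q))+[9] for q in [(-30,86),(30,86),(-30,-30),(30,-30)]]
print(wproj(s,P).round())
E
```

```text
clock: 16.33
eef_pos: [506.3, -363.7, 119.8]
tcp_rot: [3.141, -0.0, 1.029]
contact_force: [-0.0, 0.0, -0.5]
opening: 0.397
clock: 16.5
eef_pos: [504.0, -362.0, 119.6]
tcp_rot: [-3.14, -0.0, 1.029]
contact_force: [0.1, -0.2, -0.6]
opening: 0.395
16.5 [ 504.  -362.   119.6] [-3.14  -0.     1.029] [ 0.1 -0.2 -0.6] 0.395
dp [-0.   4.1 69.8] ang [-0.002 -0.    -0.001] rows 1.7 0.0
[[279.  29.]
 [353.  29.]
 [280. 167.]
 [352. 167.]]
```

View pics/w13.png

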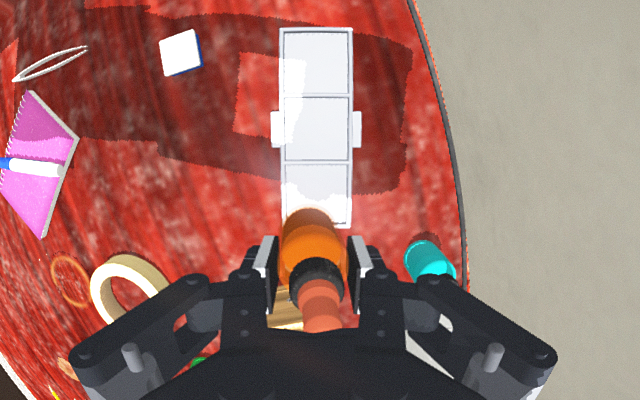

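```bash
python3 -m creep '[{"dp":[0,1,10],"angular":[0,0,0],"fingers":26},{"dp":[0,2,30],"angular":[0,0,0],"fingers":26},{"dp":[0,2,52],"angular":[0,0,0],"fingers":26},{"dp":[0,2,66],"angular":[0,0,0],"fingers":26},{"dp":[0,2,70],"angular":[0,0,0],"fingers":26}]'
python3 -m creep '[{"dp":[0,0,1],"angular":[0,0,0],"fingers":26},{"dp":[0,0,2],"angular":[0,0,0],"fingers":26},{"dp":[0,0,2],"angular":[0,0,0],"fingers":26}]'
```

```text
clock: 16.97
eef_pos: [504.6, -362.3, 47.4]
tcp_rot: [-3.137, -0.0, 1.029]
contact_force: [-0.5, 1.2, -0.7]
opening: 0.395
clock: 17.22
eef_pos: [507.1, -364.1, 49.2]
tcp_rot: [3.141, 0.0, 1.029]
contact_force: [-0.0, 0.4, 0.1]
opening: 0.395
```

```bash
python3 -m creep '[{"dp":[0,0,3],"angular":[0,0,0],"fingers":26},{"dp":[0,0,5],"angular":[0,0,0],"fingers":26},{"dp":[0,0,7],"angular":[0,0,0],"fingers":26},{"dp":[0,0,8],"angular":[0,0,0],"fingers":26},{"dp":[0,0,8],"angular":[0,0,0],"fingers":26}]'
python3 -m creep '[{"dp":[0,0,1],"angular":[0,0,0],"fingers":26},{"dp":[0,0,2],"angular":[0,0,0],"fingers":26},{"dp":[0,0,2],"angular":[0,0,0],"fingers":26}]'
```

```text
clock: 17.63
eef_pos: [506.8, -363.9, 40.4]
tcp_rot: [3.142, 0.0, 1.029]
contact_force: [0.1, -0.3, -0.1]
opening: 0.396
clock: 17.88
eef_pos: [506.8, -364.2, 40.0]
tcp_rot: [3.141, 0.0, 1.029]
contact_force: [-4.9, 2.0, 15.0]
opening: 0.397
```

```bash
python3 -m creep '[{"dp":[0,0,0],"angular":[0,0,0],"fingers":38},{"dp":[0,0,0],"angular":[0,0,0],"fingers":42},{"dp":[0,0,0],"angular":[0,0,0],"fingers":52},{"dp":[0,0,0],"angular":[0,0,0],"fingers":65},{"dp":[0,0,0],"angular":[0,0,0],"fingers":65}]'
python3 -m creep '[{"dp":[0,0,0],"angular":[0,0,0],"fingers":65},{"dp":[0,0,-10],"angular":[0,0,0],"fingers":65},{"dp":[0,0,-40],"angular":[0,0,0],"fingers":65},{"dp":[0,0,-75],"angular":[0,0,0],"fingers":65},{"dp":[0,0,-90],"angular":[0,0,0],"fingers":65}]'
python3 - <<'E'
from h import *
s=st()
go(473,-200,130,1.236)
E
```

```text
clock: 18.3
eef_pos: [506.7, -363.7, 38.3]
tcp_rot: [-3.141, -0.0, 1.029]
contact_force: [0.8, -1.0, -0.5]
opening: 0.762
clock: 18.72
eef_pos: [508.2, -364.9, 132.9]
tcp_rot: [3.137, 0.0, 1.029]
contact_force: [1.4, -0.6, 0.7]
opening: 0.761
18.72 [ 508.2 -364.9  132.9] [3.137 0.    1.029] [ 1.4 -0.6  0.7] 0.761
dp [ 123.1 -115.3    2.4] ang [ 0.004  0.001 -0.207] rows 4.0 1.7
```

```bash
python3 -m creep '[{"dp":[25,-24,0],"angular":[0,0,-0.07],"fingers":65},{"dp":[52,-49,0],"angular":[0,0,-0.14],"fingers":60},{"dp":[80,-75,0],"angular":[0,0,-0.207],"fingers":55},{"dp":[105,-98,0],"angular":[0,0,-0.207],"fingers":55},{"dp":[117,-109,0],"angular":[0,0,-0.207],"fingers":55}]'
python3 -m creep '[{"dp":[4,-4,0],"angular":[0,0,0],"fingers":55},{"dp":[4,-4,0],"angular":[0,0,0],"fingers":55},{"dp":[4,-4,0],"angular":[0,0,0],"fingers":55}]'
python3 - <<'E'
from h import *
s=st();w=optics.grab_frame('wrist')
cv2.imwrite('pics/w14.png',w)
print(wproj(s,[[473,-197,16]]))
h=cv2.cvtColor(w,cv2.COLOR_BGR2HSV); m=cv2.inRange(h,(0,0,170),(180,40,255));
u,v=wproj(s,[[473,-197,16]])[0].astype(int)
k,l,ss,ce=cv2.connectedComponentsWithStats(m); i=l[v,u]
ys,xs=np.nonzero(l==i); P=wunproj(s,np.c_[xs,ys],16)[:,:2].astype(np.float32)
print(ss[i],ce[i],cv2.minAreaRect(P))
E
```

```text
clock: 19.13
eef_pos: [472.1, -204.2, 129.0]
tcp_rot: [-3.14, -0.001, 1.237]
contact_force: [-0.3, -0.1, 0.3]
opening: 0.644
clock: 19.38
eef_pos: [472.0, -202.9, 129.1]
tcp_rot: [3.14, 0.0, 1.236]
contact_force: [0.8, -0.4, 0.1]
opening: 0.646
19.38 [ 472.  -202.9  129.1] [3.14  0.    1.236] [ 0.8 -0.4  0.1] 0.646
[[309.89401358 189.09025896]]
[ 291  168   40   39 1529] [310.52975801 186.84172662] ((473.9393005371094, -195.63514709472656), (33.32292938232422, 33.58270263671875), 70.79573059082031)
```

View pics/w14.png

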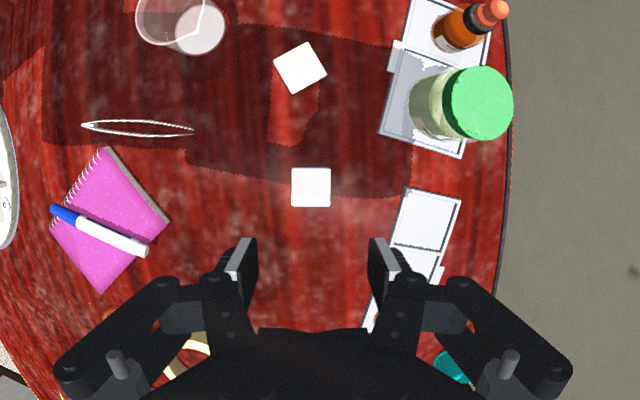

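```bash
python3 - <<'E'
from h import *
st();go(473.5,-196.3,5,1.236)
E
python3 -m creep '[{"dp":[4,1,15],"angular":[0,0,0],"fingers":55},{"dp":[7,0,45],"angular":[0,0,0],"fingers":55},{"dp":[7,-1,75],"angular":[0,0,0],"fingers":55},{"dp":[7,-1,100],"angular":[0,0,0],"fingers":55},{"dp":[7,-1,112],"angular":[0,0,0],"fingers":55}]'
python3 -m creep '[{"dp":[0,0,3],"angular":[0,0,0],"fingers":55},{"dp":[0,0,4],"angular":[0,0,0],"fingers":55},{"dp":[0,0,4],"angular":[0,0,0],"fingers":55}]'
python3 - <<'E'
from h import *
st();go(473.5,-196.3,5,1.236)
E
```

```text
19.43 [ 472.  -203.3  129. ] [3.14  0.    1.236] [-0.1 -0.6  0.6] 0.645
dp [  7.2  -1.1 124. ] ang [ 0.001  0.    -0.   ] rows 3.0 0.0
clock: 19.85
eef_pos: [471.6, -196.1, 13.6]
tcp_rot: [-3.139, -0.0, 1.235]
contact_force: [-1.2, 0.1, 0.4]
opening: 0.644
clock: 20.1
eef_pos: [473.2, -196.2, 12.8]
tcp_rot: [3.141, 0.0, 1.235]
contact_force: [-0.3, 0.4, 0.4]
opening: 0.649
20.1 [ 473.2 -196.2   12.8] [3.141 0.    1.235] [-0.3  0.4  0.4] 0.649
dp [0.  0.3 7.8] ang [ 0.001  0.    -0.001] rows 0.2 0.0
```

```bash
python3 -m creep '[{"dp":[0,0,3],"angular":[0,0,0],"fingers":55},{"dp":[0,0,6],"angular":[0,0,0],"fingers":55},{"dp":[0,0,8],"angular":[0,0,0],"fingers":55},{"dp":[0,0,8],"angular":[0,0,0],"fingers":55},{"dp":[0,0,8],"angular":[0,0,0],"fingers":55}]'
python3 -m creep '[{"dp":[0,0,0],"angular":[0,0,0],"fingers":45},{"dp":[0,0,0],"angular":[0,0,0],"fingers":38},{"dp":[0,0,0],"angular":[0,0,0],"fingers":32},{"dp":[0,0,0],"angular":[0,0,0],"fingers":26},{"dp":[0,0,0],"angular":[0,0,0],"fingers":26}]' 35
python3 -m creep '[{"dp":[0,0,0],"angular":[0,0,0],"fingers":26},{"dp":[0,0,0],"angular":[0,0,0],"fingers":26}]'
python3 - <<'E'
from h import *
s=st();w=optics.grab_frame('wrist')
cv2.imwrite('pics/w15.png',w)
E
```

```text
clock: 20.52
eef_pos: [472.7, -195.3, 4.6]
tcp_rot: [3.141, -0.0, 1.236]
contact_force: [0.2, -0.3, 0.3]
opening: 0.645
clock: 20.93
eef_pos: [472.7, -195.4, 4.8]
tcp_rot: [3.141, -0.0, 1.236]
contact_force: [-0.5, 1.1, 5.9]
opening: 0.375
clock: 21.1
eef_pos: [472.7, -195.3, 4.8]
tcp_rot: [3.141, -0.0, 1.236]
contact_force: [-0.8, 1.3, 4.8]
opening: 0.372
21.1 [ 472.7 -195.3    4.8] [ 3.141 -0.     1.236] [-0.8  1.3  4.8] 0.372
```

View pics/w15.png

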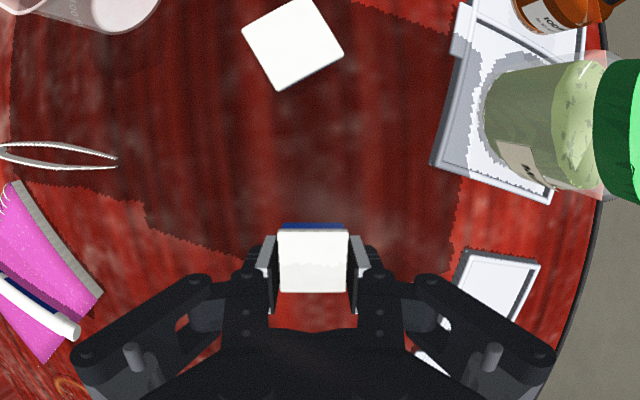

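```bash
python3 -m creep '[{"dp":[0,0,-8],"angular":[0,0,0],"fingers":26},{"dp":[0,0,-25],"angular":[0,0,0],"fingers":26},{"dp":[0,0,-55],"angular":[0,0,0],"fingers":26},{"dp":[0,0,-85],"angular":[0,0,0],"fingers":26},{"dp":[0,0,-110],"angular":[0,0,0],"fingers":26}]'
python3 -m creep '[{"dp":[0,0,-5],"angular":[0,0,0],"fingers":26},{"dp":[0,0,-5],"angular":[0,0,0],"fingers":26}]'
python3 - <<'E'
from h import *
s=st();w=optics.grab_frame('wrist')
cv2.imwrite('pics/w16.png',w)
go(539,-311,115,1.03)
E
```

```text
clock: 21.57
eef_pos: [472.7, -195.4, 116.5]
tcp_rot: [3.141, 0.0, 1.236]
contact_force: [0.9, -0.9, -0.3]
opening: 0.372
clock: 21.73
eef_pos: [473.9, -195.9, 121.6]
tcp_rot: [3.137, 0.0, 1.236]
contact_force: [0.5, -0.7, -0.8]
opening: 0.375
21.73 [ 473.9 -195.9  121.6] [3.137 0.    1.236] [ 0.5 -0.7 -0.8] 0.375
dp [-87.4 100.4   5.3] ang [ 0.002 -0.     0.206] rows 3.2 1.6
```

View pics/w16.png

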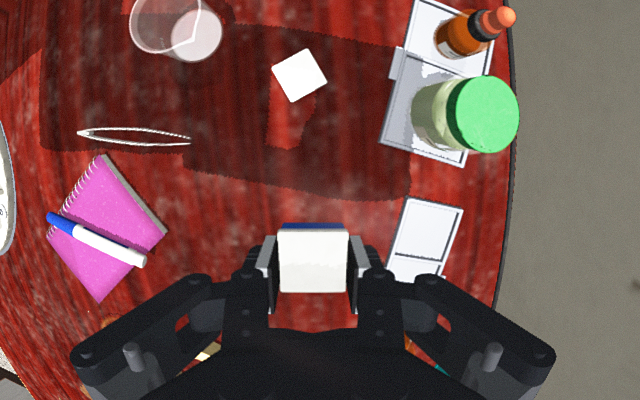

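```bash
python3 -m creep '[{"dp":[-15,17,0],"angular":[0,0,0.05],"fingers":26},{"dp":[-36,42,0],"angular":[0,0,0.1],"fingers":26},{"dp":[-58,67,0],"angular":[0,0,0.15],"fingers":26},{"dp":[-77,89,0],"angular":[0,0,0.206],"fingers":26},{"dp":[-87,100,0],"angular":[0,0,0.206],"fingers":26}]'
python3 -m creep '[{"dp":[0,0,5],"angular":[0,0,0],"fingers":26},{"dp":[0,0,10],"angular":[0,0,0],"fingers":26},{"dp":[0,0,10],"angular":[0,0,0],"fingers":26}]'
python3 - <<'E'
from h import *
s=st();w=optics.grab_frame('wrist')
cv2.imwrite('pics/w17.png',w)
go(539,-311,12,1.03)
c=np.array([536,-316]);yaw=-.54
R=np.array([[np.cos(yaw),-np.sin(yaw)],[np.sin(yaw),np.cos(yaw)]])
P=[list(c+R@np.array(q))+[9] for q in [(-30,86),(30,86),(-30,30),(30,30)]]
print(wproj(s,P).round())
E
```

```text
clock: 22.2
eef_pos: [539.3, -312.7, 117.5]
tcp_rot: [-3.141, 0.0, 1.026]
contact_force: [-0.6, 0.6, 0.2]
opening: 0.376
clock: 22.45
eef_pos: [536.3, -308.7, 106.6]
tcp_rot: [-3.136, -0.0, 1.03]
contact_force: [-0.1, 0.7, -1.1]
opening: 0.376
22.45 [ 536.3 -308.7  106.6] [-3.136 -0.     1.03 ] [-0.1  0.7 -1.1] 0.376
dp [-0.7  3.6 95.4] ang [-0.004 -0.     0.   ] rows 2.3 0.0
[[278. 101.]
 [356. 102.]
 [279. 172.]
 [354. 173.]]
```

View pics/w17.png

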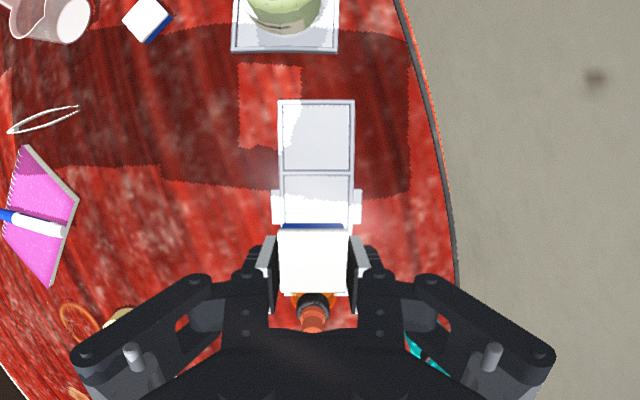

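```bash
python3 -m creep '[{"dp":[0,1,15],"angular":[0,0,0],"fingers":26},{"dp":[0,2,40],"angular":[0,0,0],"fingers":26},{"dp":[0,2,60],"angular":[0,0,0],"fingers":26},{"dp":[0,2,75],"angular":[0,0,0],"fingers":26},{"dp":[0,2,80],"angular":[0,0,0],"fingers":26}]'
python3 -m creep '[{"dp":[0,0,2],"angular":[0,0,0],"fingers":26},{"dp":[0,0,2],"angular":[0,0,0],"fingers":26},{"dp":[0,0,2],"angular":[0,0,0],"fingers":26}]'
python3 - <<'E'
from h import *
s=st();w=optics.grab_frame('wrist')
cv2.imwrite('pics/w18.png',w)
go(539,-311,9,1.03)
E
```

```text
clock: 22.92
eef_pos: [538.2, -309.4, 27.0]
tcp_rot: [-3.137, -0.0, 1.031]
contact_force: [-0.5, -0.0, -0.9]
opening: 0.37
clock: 23.17
eef_pos: [540.7, -311.4, 28.4]
tcp_rot: [3.14, -0.0, 1.03]
contact_force: [0.1, -0.8, 0.0]
opening: 0.372
23.17 [ 540.7 -311.4   28.4] [ 3.14 -0.    1.03] [ 0.1 -0.8  0. ] 0.372
dp [-0.4 -1.9 19.6] ang [ 0.002 -0.    -0.   ] rows 0.5 0.0
```

View pics/w18.png

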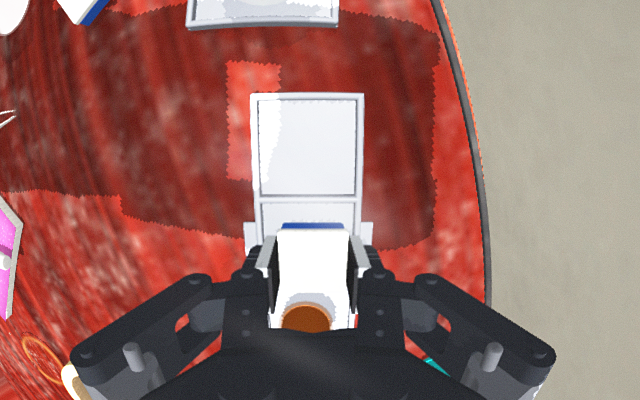

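```bash
python3 -m creep '[{"dp":[0,-1,4],"angular":[0,0,0],"fingers":26},{"dp":[0,-1,9],"angular":[0,0,0],"fingers":26},{"dp":[0,-1,14],"angular":[0,0,0],"fingers":26},{"dp":[0,-1,17],"angular":[0,0,0],"fingers":26},{"dp":[0,-1,18],"angular":[0,0,0],"fingers":26}]'
python3 -m creep '[{"dp":[0,0,1],"angular":[0,0,0],"fingers":26},{"dp":[0,0,2],"angular":[0,0,0],"fingers":26},{"dp":[0,0,2],"angular":[0,0,0],"fingers":26}]'
```

```text
clock: 23.63
eef_pos: [538.9, -310.7, 8.6]
tcp_rot: [-3.14, 0.0, 1.03]
contact_force: [0.5, -0.4, -0.7]
opening: 0.374
clock: 23.88
eef_pos: [539.2, -310.9, 7.8]
tcp_rot: [-3.141, 0.0, 1.03]
contact_force: [-2.0, 0.7, 4.8]
opening: 0.377
```

```bash
python3 -m creep '[{"dp":[0,0,0],"angular":[0,0,0],"fingers":36},{"dp":[0,0,0],"angular":[0,0,0],"fingers":42},{"dp":[0,0,0],"angular":[0,0,0],"fingers":50},{"dp":[0,0,0],"angular":[0,0,0],"fingers":50},{"dp":[0,0,-5],"angular":[0,0,0],"fingers":50}]'
python3 -m creep '[{"dp":[0,0,-15],"angular":[0,0,0],"fingers":50},{"dp":[0,0,-40],"angular":[0,0,0],"fingers":50},{"dp":[0,0,-75],"angular":[0,0,0],"fingers":50},{"dp":[0,0,-105],"angular":[0,0,0],"fingers":55},{"dp":[0,0,-115],"angular":[0,0,0],"fingers":55}]'
python3 - <<'E'
from h import *
s=st()
go(497,-104,125,1.73)
E
```

```text
clock: 24.3
eef_pos: [538.8, -310.6, 11.8]
tcp_rot: [-3.14, 0.0, 1.03]
contact_force: [-0.6, -0.3, -0.0]
opening: 0.587
clock: 24.72
eef_pos: [541.4, -312.1, 132.4]
tcp_rot: [3.135, -0.0, 1.03]
contact_force: [1.4, -0.3, 0.9]
opening: 0.641
24.72 [ 541.4 -312.1  132.4] [ 3.135 -0.     1.03 ] [ 1.4 -0.3  0.9] 0.641
dp [ 155.5 -145.3    6.6] ang [ 0.006  0.002 -0.7  ] rows 5.1 5.6
```

```bash
python3 -m creep '[{"dp":[22,-20,3],"angular":[0,0,-0.1],"fingers":55},{"dp":[50,-46,3],"angular":[0,0,-0.22],"fingers":55},{"dp":[78,-73,3],"angular":[0,0,-0.34],"fingers":55},{"dp":[106,-99,3],"angular":[0,0,-0.46],"fingers":55},{"dp":[134,-125,3],"angular":[0,0,-0.57],"fingers":55}]'
python3 -m creep '[{"dp":[10,-12,0],"angular":[0,0,-0.1],"fingers":55},{"dp":[14,-20,0],"angular":[0,0,-0.13],"fingers":55},{"dp":[14,-20,0],"angular":[0,0,-0.13],"fingers":55},{"dp":[14,-20,0],"angular":[0,0,-0.13],"fingers":55}]'
python3 - <<'E'
from h import *
s=st();w=optics.grab_frame('wrist')
cv2.imwrite('pics/w19.png',w)
h=cv2.cvtColor(w,cv2.COLOR_BGR2HSV); m=cv2.inRange(h,(0,0,170),(180,40,255));
u,v=wproj(s,[[497.5,-99,16]])[0].astype(int);print(u,v)
k,l,ss,ce=cv2.connectedComponentsWithStats(m); i=l[v,u]
ys,xs=np.nonzero(l==i); P=wunproj(s,np.c_[xs,ys],16)[:,:2].astype(np.float32)
print(ss[i],ce[i],cv2.minAreaRect(P))
go(497.7,-98.5,17,1.73)
E
```

```text
clock: 25.13
eef_pos: [500.3, -130.2, 124.4]
tcp_rot: [3.142, -0.0, 1.605]
contact_force: [1.5, 1.0, -0.2]
opening: 0.642
clock: 25.47
eef_pos: [480.9, -118.2, 124.7]
tcp_rot: [3.141, 0.0, 1.729]
contact_force: [0.1, -0.4, 0.3]
opening: 0.642
25.47 [ 480.9 -118.2  124.7] [3.141 0.    1.729] [ 0.1 -0.4  0.3] 0.642
333 177
[ 316  156   41   40 1625] [335.88984615 175.45661538] ((499.2230529785156, -97.18709564208984), (33.685791015625, 33.24050521850586), 9.234989166259766)
dp [ 17.4  19.1 107.7] ang [ 0.001  0.    -0.002] rows 2.7 0.0
```

View pics/w19.png

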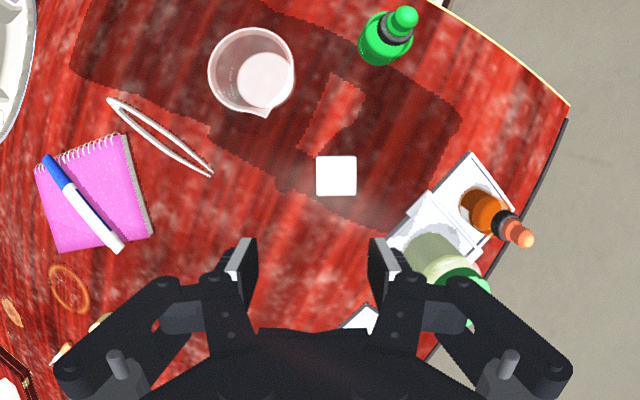

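```bash
python3 -m creep '[{"dp":[7,8,10],"angular":[0,0,0],"fingers":55},{"dp":[15,16,35],"angular":[0,0,0],"fingers":55},{"dp":[18,19,65],"angular":[0,0,0],"fingers":55},{"dp":[18,19,95],"angular":[0,0,0],"fingers":55},{"dp":[18,19,107],"angular":[0,0,0],"fingers":55}]'
python3 -m creep '[{"dp":[0,0,1],"angular":[0,0,0],"fingers":55},{"dp":[0,0,1],"angular":[0,0,0],"fingers":55},{"dp":[0,0,1],"angular":[0,0,0],"fingers":55}]'
python3 - <<'E'
from h import *
s=st()
go(498.3,-98,5,1.73)
E
```

```text
clock: 25.93
eef_pos: [495.8, -97.0, 13.5]
tcp_rot: [-3.138, -0.001, 1.728]
contact_force: [-1.5, 0.5, -0.3]
opening: 0.641
clock: 26.18
eef_pos: [497.6, -97.7, 16.7]
tcp_rot: [3.141, 0.0, 1.729]
contact_force: [0.9, 0.1, 0.7]
opening: 0.644
26.18 [497.6 -97.7  16.7] [3.141 0.    1.729] [0.9 0.1 0.7] 0.644
dp [-0.4  0.6 11.7] ang [ 0.001  0.    -0.001] rows 0.3 0.0
```

```bash
python3 -m creep '[{"dp":[0,0.5,4],"angular":[0,0,0],"fingers":55},{"dp":[0,0.5,8],"angular":[0,0,0],"fingers":55},{"dp":[0,0.5,11],"angular":[0,0,0],"fingers":55},{"dp":[0,0.5,11],"angular":[0,0,0],"fingers":55},{"dp":[0,0.5,11],"angular":[0,0,0],"fingers":55}]'
python3 -m creep '[{"dp":[0,0,0],"angular":[0,0,0],"fingers":45},{"dp":[0,0,0],"angular":[0,0,0],"fingers":38},{"dp":[0,0,0],"angular":[0,0,0],"fingers":32},{"dp":[0,0,0],"angular":[0,0,0],"fingers":26},{"dp":[0,0,0],"angular":[0,0,0],"fingers":26}]' 35
python3 -m creep '[{"dp":[0,0,0],"angular":[0,0,0],"fingers":26},{"dp":[0,0,0],"angular":[0,0,0],"fingers":26}]'
python3 -m creep '[{"dp":[0,0,-8],"angular":[0,0,0],"fingers":26},{"dp":[0,0,-25],"angular":[0,0,0],"fingers":26},{"dp":[0,0,-55],"angular":[0,0,0],"fingers":26},{"dp":[0,0,-85],"angular":[0,0,0],"fingers":26},{"dp":[0,0,-115],"angular":[0,0,0],"fingers":26}]'
python3 -m creep '[{"dp":[0,0,-5],"angular":[0,0,0],"fingers":26},{"dp":[0,0,-5],"angular":[0,0,0],"fingers":26}]'
python3 - <<'E'
from h import *
s=st();w=optics.grab_frame('wrist')
cv2.imwrite('pics/w20.png',w)
go(564.8,-268,120,1.03)
E
```

```text
clock: 26.6
eef_pos: [497.1, -97.4, 5.5]
tcp_rot: [3.142, -0.0, 1.73]
contact_force: [0.6, -0.4, -0.1]
opening: 0.647
clock: 27.02
eef_pos: [497.3, -97.4, 5.9]
tcp_rot: [3.141, 0.0, 1.73]
contact_force: [-1.0, -0.2, 6.4]
opening: 0.37
clock: 27.18
eef_pos: [497.3, -97.4, 5.9]
tcp_rot: [3.141, 0.0, 1.73]
contact_force: [-1.7, 0.7, 5.2]
opening: 0.373
clock: 27.6
eef_pos: [496.7, -97.3, 122.0]
tcp_rot: [-3.141, -0.0, 1.73]
contact_force: [0.1, -0.5, -0.8]
opening: 0.373
clock: 27.77
eef_pos: [498.8, -97.7, 128.1]
tcp_rot: [3.137, 0.002, 1.73]
contact_force: [1.3, 1.3, -0.6]
opening: 0.376
27.77 [498.8 -97.7 128.1] [3.137e+00 2.000e-03 1.730e+00] [ 1.3  1.3 -0.6] 0.376
dp [-179.    39.3    6.6] ang [ 0.002 -0.     0.7  ] rows 4.4 5.6
```

View pics/w20.png

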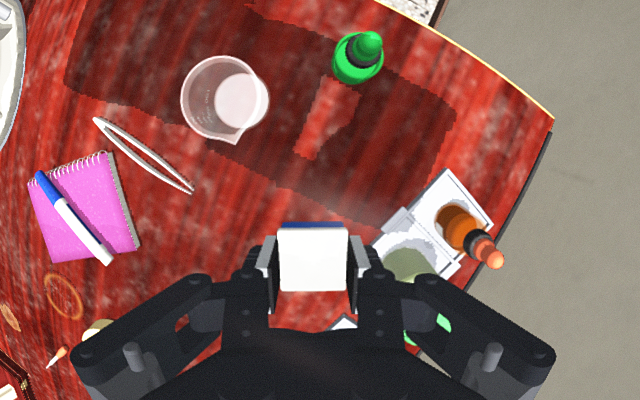

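```bash
python3 -m creep '[{"dp":[-25,5,0],"angular":[0,0,0.1],"fingers":26},{"dp":[-60,13,0],"angular":[0,0,0.22],"fingers":26},{"dp":[-96,21,0],"angular":[0,0,0.34],"fingers":26},{"dp":[-131,29,0],"angular":[0,0,0.46],"fingers":26},{"dp":[-160,35,0],"angular":[0,0,0.57],"fingers":26}]'
python3 -m creep '[{"dp":[0,0,0],"angular":[0,0,0.1],"fingers":26},{"dp":[0,0,0],"angular":[0,0,0.13],"fingers":26},{"dp":[0,0,0],"angular":[0,0,0.13],"fingers":26}]'
python3 - <<'E'
from h import *
s=st()
go(565.5,-267,110,1.03)
E
```

```text
clock: 28.23
eef_pos: [556.9, -251.6, 123.6]
tcp_rot: [-3.139, 0.0, 1.154]
contact_force: [0.1, 0.2, -0.0]
opening: 0.374
clock: 28.48
eef_pos: [555.9, -250.0, 123.2]
tcp_rot: [-3.138, 0.0, 1.027]
contact_force: [-1.0, 0.7, -0.3]
opening: 0.378
28.48 [ 555.9 -250.   123.2] [-3.138  0.     1.027] [-1.   0.7 -0.3] 0.378
dp [-9.6 17.1 13.1] ang [-0.003  0.    -0.003] rows 0.6 0.0
```

```bash
python3 -m creep '[{"dp":[-5,9,20],"angular":[0,0,0],"fingers":26},{"dp":[-9,15,40],"angular":[0,0,0],"fingers":26},{"dp":[-9,15,60],"angular":[0,0,0],"fingers":26},{"dp":[-9,15,78],"angular":[0,0,0],"fingers":26},{"dp":[-9,15,85],"angular":[0,0,0],"fingers":26}]'
python3 -m creep '[{"dp":[0,0,1],"angular":[0,0,0],"fingers":26},{"dp":[0,0,1],"angular":[0,0,0],"fingers":26},{"dp":[0,0,1],"angular":[0,0,0],"fingers":26}]'
python3 - <<'E'
from h import *
s=st();w=optics.grab_frame('wrist')
cv2.imwrite('pics/w21.png',w)
go(565,-268,9,1.03)
c=np.array([536,-316]);yaw=-.54
R=np.array([[np.cos(yaw),-np.sin(yaw)],[np.sin(yaw),np.cos(yaw)]])
P=[list(c+R@np.array(q))+[9] for q in [(-30,86),(30,86),(-30,30),(30,30)]]
print(wproj(s,P).round())
E
```

```text
clock: 28.9
eef_pos: [562.9, -263.9, 36.8]
tcp_rot: [-3.136, 0.001, 1.032]
contact_force: [0.0, 0.9, -1.0]
opening: 0.373
clock: 29.15
eef_pos: [565.7, -265.3, 40.1]
tcp_rot: [3.141, -0.0, 1.031]
contact_force: [0.6, 1.4, 0.6]
opening: 0.378
29.15 [ 565.7 -265.3   40.1] [ 3.141 -0.     1.031] [0.6 1.4 0.6] 0.378
dp [-2.7  0.4 31.5] ang [ 0.001 -0.     0.   ] rows 0.8 0.0
[[261. 188.]
 [364. 188.]
 [266. 272.]
 [359. 272.]]
```

View pics/w21.png

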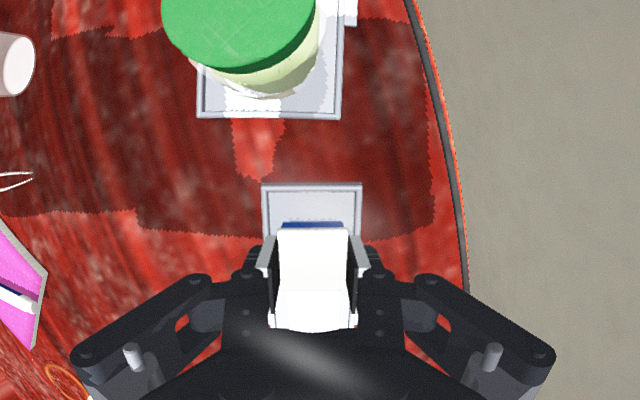

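```bash
python3 -m creep '[{"dp":[0,0,6],"angular":[0,0,0],"fingers":26},{"dp":[0,0,14],"angular":[0,0,0],"fingers":26},{"dp":[0,0,22],"angular":[0,0,0],"fingers":26},{"dp":[0,0,27],"angular":[0,0,0],"fingers":26},{"dp":[0,0,28],"angular":[0,0,0],"fingers":26}]'
python3 -m creep '[{"dp":[0,0,1],"angular":[0,0,0],"fingers":26},{"dp":[0,0,2],"angular":[0,0,0],"fingers":26},{"dp":[0,0,2],"angular":[0,0,0],"fingers":26}]'
```

```text
clock: 29.62
eef_pos: [564.4, -264.9, 10.0]
tcp_rot: [-3.14, 0.0, 1.03]
contact_force: [-0.7, -0.3, -1.3]
opening: 0.375
clock: 29.87
eef_pos: [565.4, -265.3, 9.4]
tcp_rot: [3.142, -0.0, 1.03]
contact_force: [0.5, -0.8, -0.2]
opening: 0.374
```

```bash
python3 -m creep '[{"dp":[0,0,1],"angular":[0,0,0],"fingers":26},{"dp":[0,0,1.5],"angular":[0,0,0],"fingers":26},{"dp":[0,0,1.5],"angular":[0,0,0],"fingers":26}]'
python3 -m creep '[{"dp":[0,0,0],"angular":[0,0,0],"fingers":36},{"dp":[0,0,0],"angular":[0,0,0],"fingers":42},{"dp":[0,0,0],"angular":[0,0,0],"fingers":50},{"dp":[0,0,0],"angular":[0,0,0],"fingers":50},{"dp":[0,0,-5],"angular":[0,0,0],"fingers":50}]'
python3 -m creep '[{"dp":[0,0,-15],"angular":[0,0,0],"fingers":50},{"dp":[0,0,-40],"angular":[0,0,0],"fingers":50},{"dp":[0,0,-75],"angular":[0,0,0],"fingers":50},{"dp":[0,0,-110],"angular":[0,0,0],"fingers":55},{"dp":[0,0,-140],"angular":[0,0,0],"fingers":55}]'
python3 - <<'E'
from h import *
s=st()
go(480,-300,240,1.03)
E
```

```text
clock: 30.12
eef_pos: [565.6, -265.4, 8.9]
tcp_rot: [3.141, -0.0, 1.03]
contact_force: [-1.6, 0.9, 6.5]
opening: 0.375
clock: 30.53
eef_pos: [564.6, -264.9, 12.2]
tcp_rot: [-3.14, 0.0, 1.03]
contact_force: [-0.9, 0.1, 0.2]
opening: 0.585
clock: 30.95
eef_pos: [565.5, -265.4, 155.4]
tcp_rot: [3.141, -0.0, 1.03]
contact_force: [0.2, -0.9, -0.1]
opening: 0.643
30.95 [ 565.5 -265.4  155.4] [ 3.141 -0.     1.03 ] [ 0.2 -0.9 -0.1] 0.643
dp [-73.7 -55.3 -84.6] ang [ 0.001 -0.    -0.   ] rows 3.0 0.0
```

Back off and up for a full view of both trays.

```bash
python3 -m creep '[{"dp":[0,-5,-20],"angular":[0,0,0],"fingers":55},{"dp":[-30,-20,-45],"angular":[0,0,0],"fingers":55},{"dp":[-60,-40,-70],"angular":[0,0,0],"fingers":55},{"dp":[-90,-60,-90],"angular":[0,0,0],"fingers":55},{"dp":[-110,-70,-90],"angular":[0,0,0],"fingers":55}]'
python3 -m creep '[{"dp":[0,0,0],"angular":[0,0,0],"fingers":55},{"dp":[0,0,0],"angular":[0,0,0],"fingers":55},{"dp":[0,0,0],"angular":[0,0,0],"fingers":55},{"dp":[0,0,0],"angular":[0,0,0],"fingers":55}]'
python3 - <<'E'
from h import *
s=st();w=optics.grab_frame('wrist')
cv2.imwrite('pics/w22.png',w)
t=optics.grab_frame('top'); cv2.imwrite('pics/top2.png',cv2.resize(t[60:310,190:470],None,fx=2.4,fy=2.4,interpolation=cv2.INTER_CUBIC))
t=optics.grab_frame('side'); cv2.imwrite('pics/side2.png',cv2.resize(t[80:280,240:460],None,fx=3,fy=3,interpolation=cv2.INTER_CUBIC))
E
```

```text
clock: 31.37
eef_pos: [447.7, -325.0, 247.3]
tcp_rot: [3.136, 0.001, 1.03]
contact_force: [0.9, -0.5, -0.5]
opening: 0.643
clock: 31.7
eef_pos: [449.3, -322.9, 242.5]
tcp_rot: [-3.141, -0.0, 1.03]
contact_force: [-0.1, 0.2, -0.1]
opening: 0.646
31.7 [ 449.3 -322.9  242.5] [-3.141 -0.     1.03 ] [-0.1  0.2 -0.1] 0.646
```

View pics/w22.png

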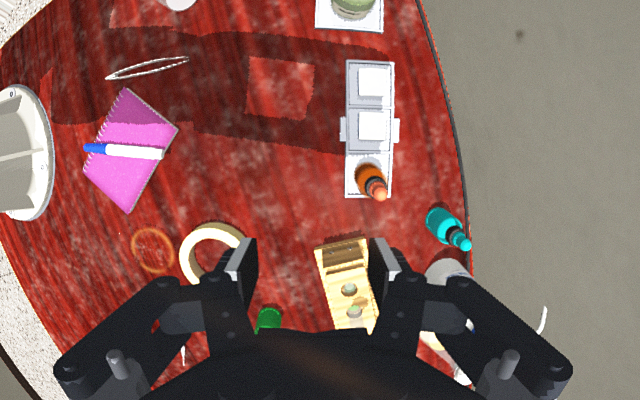

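View pics/top2.png

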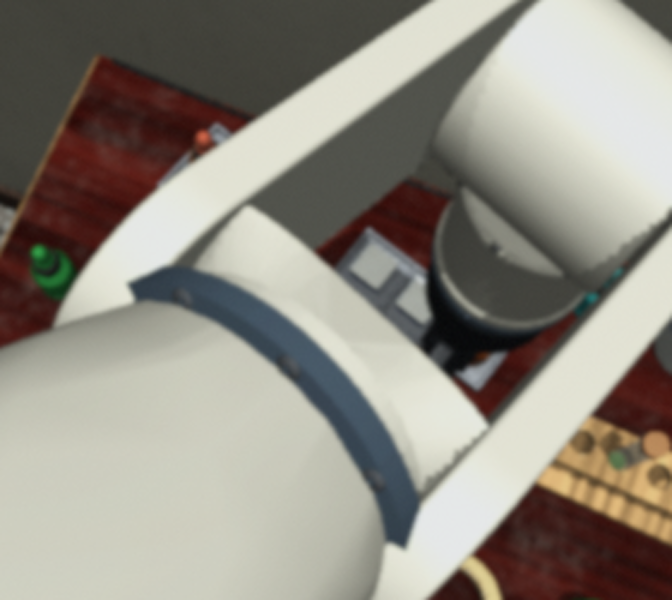

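View pics/side2.png

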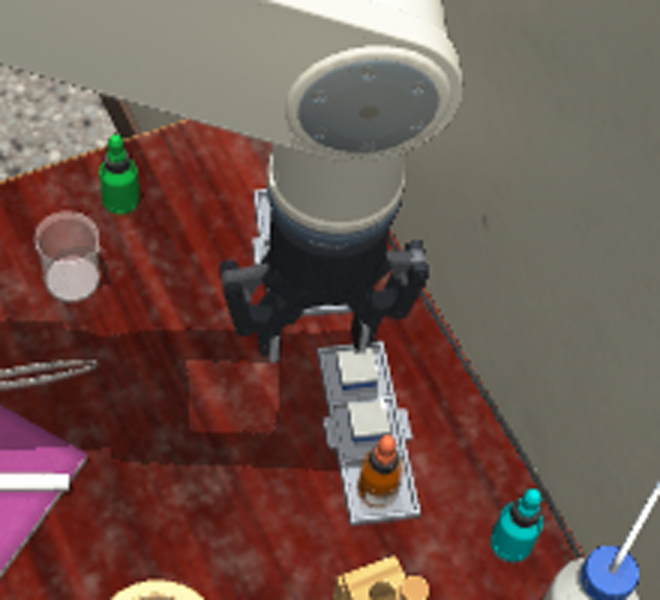

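```bash
python3 - <<'E'
from h import *
w=cv2.imread('pics/w22.png'); cv2.imwrite('pics/w22c.png',cv2.resize(w[50:205,320:420],None,fx=3.8,fy=3.8,interpolation=cv2.INTER_CUBIC))
E
```

```text
(no output)
```

View pics/w22c.png

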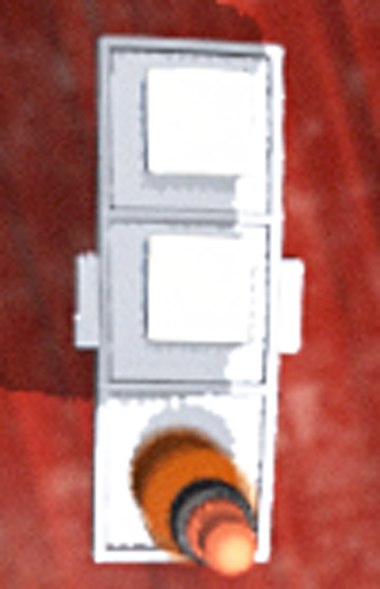

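```bash
python3 -m creep '[{"dp":[25,-20,0],"angular":[0,0,0],"fingers":55},{"dp":[55,-42,0],"angular":[0,0,0],"fingers":55},{"dp":[85,-65,0],"angular":[0,0,0],"fingers":55},{"dp":[110,-85,0],"angular":[0,0,0],"fingers":55},{"dp":[125,-95,0],"angular":[0,0,0],"fingers":55}]'
python3 -m creep '[{"dp":[0,0,0],"angular":[0,0,0],"fingers":55},{"dp":[0,0,0],"angular":[0,0,0],"fingers":55},{"dp":[0,0,0],"angular":[0,0,0],"fingers":55},{"dp":[0,0,0],"angular":[0,0,0],"fingers":55}]'
python3 - <<'E'
from h import *
s=st();w=optics.grab_frame('wrist')
cv2.imwrite('pics/w23.png',w)
print(wproj(s,[[429,-27,35],[601.5,-160.5,95],[601.5,-160.5,3],[637.5,-103,95],[637.5,-103,3]]).round())
E
```

```text
clock: 32.27
eef_pos: [430.7, -164.3, 242.5]
tcp_rot: [-3.14, -0.0, 1.031]
contact_force: [-0.2, -0.2, -0.5]
opening: 0.643
clock: 32.6
eef_pos: [432.0, -168.1, 242.9]
tcp_rot: [3.142, 0.0, 1.029]
contact_force: [0.4, -0.5, 0.1]
opening: 0.643
32.6 [ 432.  -168.1  242.9] [3.142 0.    1.029] [ 0.4 -0.5  0.1] 0.643
[[245.  72.]
 [454.  96.]
 [423.  99.]
 [454.  31.]
 [424.  48.]]
```

View pics/w23.png

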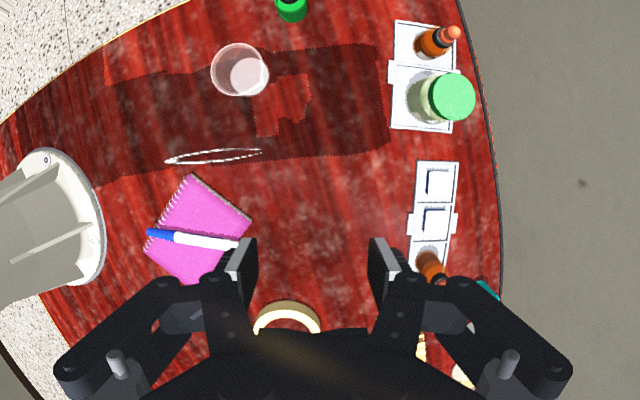

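```bash
python3 -c "
from rig import r
print(r.sign_off())"
```

```text
the job is handed in; nothing more can be done
None
```

Both kits are made up and the job is handed in at about 32.6 s on the robot's clock. `r.sign_off()` gives no verdict.

- **Two-bay tray:** the jar is in the large bay and one dropper bottle is in the small bay.
- **Three-bay tray:** the other dropper bottle is in one end bay (y = -56 mm). The two cover-slip boxes are in the middle bay and the other end bay.
- **Beaker and look-alikes:** the beaker stands where it was. The green and turquoise bottles were not touched.

**Last checks:** each item touched down at the height expected for its bay floor. The largest force I read, at the end of any move, was about 16 N. After the last placement, the wrist pictures showed everything upright and inside its bay, with the jar lid and the small-bay dropper's teat within 1–2 pixels of where I expected them. The gripper was clear and about 240 mm up when I handed in.

**Checks that disagreed or failed:** early wrist- and top-camera positions differed by up to about 7 mm, most for the dropper bottles. I averaged them and looked again close up before gripping. The last wrist view of the three-bay tray differed from my fitted position by about 2.5 mm, well within the bay clearance. In the final top and side views the arm hid part of the trays, so the final check rests mainly on the wrist pictures.

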